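# Fit the glass shelves to the samovar plinth

### The job

Fit every loose glass shelf lying on the table to the front of the cherry samovar plinth: with the screwdriver set the cam lock of a free socket open, plug the shelf's block into that socket, then turn the cam clockwise with the screwdriver until it has drawn the shelf up tight against the plinth and is locked. When all the shelves are locked, put the screwdriver back upright in its block and let go; do not disturb the sugar bowl, the tea glass or the coasters, and do not work the cams with the fingers.

Things in the scene. Friction and masses are not known exactly. Their poses are not given: they have to be found in the camera images.
- plinth: Low cherry-veneered serving plinth, fixed, 130 deep (x) x 460 wide (y) x 56 high, origin at the centre of its underside. Its front face (x = -65) looks to its own -x, roughly towards the robot, with three sockets at y = -140, 0, +140. In the top, 42 behind the front face in line with each socket, sits a zinc cam disc; the bolt head comes to lie under that disc.
- driver: Flat-blade screwdriver, 148 long, 0.12 kg, standing blade down in its block. Origin at the underside of its black round flange (34 diameter, 6 thick), z up along the handle. Red handle, z = 6 to 86, flat-sided, 26 along x by 22 along y: pinch it across y about z = 50. Below, a shank 8 in diameter and a blade 18 wide (x), 4 thick (y), 18 long, tip at z = -62.
- stand_hole0 (a point): Mouth of the hole in the top of the wooden screwdriver block (80 x 80 x 70 high, fixed), at its centre, 70 above the table. The hole is square, 24 x 24 and 66 deep: the blade and shank hang in it at any turn, and the flange rests on the top, the driver's origin then being at this point.
- sugar_bowl: Steel sugar bowl, 96 across (120 over its handles) and 55 high, origin at the centre of its underside. Leave alone.
- tea_glass: Green glass in a steel holder, 70 across (handle to 60 from the axis), 108 high, origin at the centre of its underside. Leave alone.
- coasters: Stack of wooden coasters, 90 across and 34 high, origin at the centre of its underside. Leave alone.
- shelf_a: Glass shelf, about 0.3 kg (0.24 to 0.39), None if absent; all are alike and fit any socket. Cherry block 70 (x) x 90 (y) x 34 high with a round cork pad on top, lying flat on the table right way up; origin at the centre of the block's underside. A pale grip rail stands on its rear edge; a pale plug block and a steel bolt project from its front face (x = +35).
- shelf_a_face (a point): Centre of the shelf's front face, (35, 0, 24) in its frame; home, it meets the socket point. From it the plug, 36 wide x 26 high, projects 18 along +x, then a bolt: neck 5 thick, upright barrel head 10 in diameter and 20 high centred 37 ahead of the face, foremost point 42 ahead. Plugs in level along +x with the shelf resting on the table.
- shelf_b: Glass shelf, about 0.3 kg (0.24 to 0.39), None if absent; all are alike and fit any socket. Cherry block 70 (x) x 90 (y) x 34 high with a round cork pad on top, lying flat on the table right way up; origin at the centre of the block's underside. A pale grip rail stands on its rear edge; a pale plug block and a steel bolt project from its front face (x = +35).
- shelf_b_face (a point): Centre of the shelf's front face, (35, 0, 24) in its frame; home, it meets the socket point. From it the plug, 36 wide x 26 high, projects 18 along +x, then a bolt: neck 5 thick, upright barrel head 10 in diameter and 20 high centred 37 ahead of the face, foremost point 42 ahead. Plugs in level along +x with the shelf resting on the table.
- shelf_c: Glass shelf, about 0.3 kg (0.24 to 0.39), None if absent; all are alike and fit any socket. Cherry block 70 (x) x 90 (y) x 34 high with a round cork pad on top, lying flat on the table right way up; origin at the centre of the block's underside. A pale grip rail stands on its rear edge; a pale plug block and a steel bolt project from its front face (x = +35).
- shelf_c_face (a point): Centre of the shelf's front face, (35, 0, 24) in its frame; home, it meets the socket point. From it the plug, 36 wide x 26 high, projects 18 along +x, then a bolt: neck 5 thick, upright barrel head 10 in diameter and 20 high centred 37 ahead of the face, foremost point 42 ahead. Plugs in level along +x with the shelf resting on the table.
- socket0 (a point): Mouth of socket 0 in the plinth's front face (plinth y = -140), 24 above the table, axes as the plinth. Hole 39 wide x 30 high (z 9 to 39), flared to 48 wide at the face. Two sprung pads inside meet the plug 5 mm before home and push back with 3.5 N, 7 N at home: a shelf pushed home and let go comes back about 5 mm and waits there for its cam to draw it in.
- cam0_slot (a point): Centre of the top of socket 0's cam disc, 58 above the table (2 above the plinth), 42 behind the front face. Zinc disc 40 in diameter with a slot along this frame's x, 6.5 wide, 25 long, 8 deep; a small red mark beside one end of the slot is at the front when the cam is open (joint 0) and goes round clockwise with the cam as it locks.
- cam0 (a joint): Cam 0's angle, rad, growing clockwise from above; starts anywhere. Open for the bolt from -0.15 (stop) to 0.05, slot then square to the front face; draws the bolt from about 0.4 to 1.1, locked from 1.15, stop at 1.5. Takes 0.05 N m empty, about 0.2 drawing; stays where left. Lags the driver by 0.15 to 0.2 (blade play). A bolt cannot enter a turned cam.
- socket1 (a point): Mouth of socket 1 in the plinth's front face (plinth y = 0), 24 above the table, axes as the plinth. Hole 39 wide x 30 high (z 9 to 39), flared to 48 wide at the face. Two sprung pads inside meet the plug 5 mm before home and push back with 3.5 N, 7 N at home: a shelf pushed home and let go comes back about 5 mm and waits there for its cam to draw it in.
- cam1_slot (a point): Centre of the top of socket 1's cam disc, 58 above the table (2 above the plinth), 42 behind the front face. Zinc disc 40 in diameter with a slot along this frame's x, 6.5 wide, 25 long, 8 deep; a small red mark beside one end of the slot is at the front when the cam is open (joint 0) and goes round clockwise with the cam as it locks.
- cam1 (a joint): Cam 1's angle, rad, growing clockwise from above; starts anywhere. Open for the bolt from -0.15 (stop) to 0.05, slot then square to the front face; draws the bolt from about 0.4 to 1.1, locked from 1.15, stop at 1.5. Takes 0.05 N m empty, about 0.2 drawing; stays where left. Lags the driver by 0.15 to 0.2 (blade play). A bolt cannot enter a turned cam.
- socket2 (a point): Mouth of socket 2 in the plinth's front face (plinth y = 140), 24 above the table, axes as the plinth. Hole 39 wide x 30 high (z 9 to 39), flared to 48 wide at the face. Two sprung pads inside meet the plug 5 mm before home and push back with 3.5 N, 7 N at home: a shelf pushed home and let go comes back about 5 mm and waits there for its cam to draw it in.
- cam2_slot (a point): Centre of the top of socket 2's cam disc, 58 above the table (2 above the plinth), 42 behind the front face. Zinc disc 40 in diameter with a slot along this frame's x, 6.5 wide, 25 long, 8 deep; a small red mark beside one end of the slot is at the front when the cam is open (joint 0) and goes round clockwise with the cam as it locks.
- cam2 (a joint): Cam 2's angle, rad, growing clockwise from above; starts anywhere. Open for the bolt from -0.15 (stop) to 0.05, slot then square to the front face; draws the bolt from about 0.4 to 1.1, locked from 1.15, stop at 1.5. Takes 0.05 N m empty, about 0.2 drawing; stays where left. Lags the driver by 0.15 to 0.2 (blade play). A bolt cannot enter a turned cam.
- shelf_a_rail (a point): Point to grip on the shelf's rail, (-28, 0, 60) in the shelf's frame, its axes the shelf's. The rail is 14 thick (x), 80 long (y), from z = 34 (top of the block) to 68: pinch it across x.
- shelf_b_rail (a point): Point to grip on the shelf's rail, (-28, 0, 60) in the shelf's frame, its axes the shelf's. The rail is 14 thick (x), 80 long (y), from z = 34 (top of the block) to 68: pinch it across x.
- shelf_c_rail (a point): Point to grip on the shelf's rail, (-28, 0, 60) in the shelf's frame, its axes the shelf's. The rail is 14 thick (x), 80 long (y), from z = 34 (top of the block) to 68: pinch it across x.
There are look-alikes about, which are no part of the job. Leave any black look-alike of the shelf_c alone.

How it is judged:
On the way:
1. every shelf on the table is plugged in, drawn up tight and its cam locked (((distance between shelf_a_face and socket0 below 0.003 m and angle between the x axis of shelf_a and the x axis of plinth, either way round below 0.06 rad and value of joint cam0 above 1.15 rad) or (distance between shelf_a_face and socket1 below 0.003 m and angle between the x axis of shelf_a and the x axis of plinth, either way round below 0.06 rad and value of joint cam1 above 1.15 rad) or (distance between shelf_a_face and socket2 below 0.003 m and angle between the x axis of shelf_a and the x axis of plinth, either way round below 0.06 rad and value of joint cam2 above 1.15 rad)) and ((distance between shelf_b_face and socket0 below 0.003 m and angle between the x axis of shelf_b and the x axis of plinth, either way round below 0.06 rad and value of joint cam0 above 1.15 rad) or (distance between shelf_b_face and socket1 below 0.003 m and angle between the x axis of shelf_b and the x axis of plinth, either way round below 0.06 rad and value of joint cam1 above 1.15 rad) or (distance between shelf_b_face and socket2 below 0.003 m and angle between the x axis of shelf_b and the x axis of plinth, either way round below 0.06 rad and value of joint cam2 above 1.15 rad)) and ((distance between shelf_c_face and socket0 below 0.003 m and angle between the x axis of shelf_c and the x axis of plinth, either way round below 0.06 rad and value of joint cam0 above 1.15 rad) or (distance between shelf_c_face and socket1 below 0.003 m and angle between the x axis of shelf_c and the x axis of plinth, either way round below 0.06 rad and value of joint cam1 above 1.15 rad) or (distance between shelf_c_face and socket2 below 0.003 m and angle between the x axis of shelf_c and the x axis of plinth, either way round below 0.06 rad and value of joint cam2 above 1.15 rad))), for 0.2 s.
At the end, for the whole second after the job is handed in: Every shelf present has its front face within 3 mm of a socket point and square to the plinth within 0.06 rad, with that socket's cam turned to at least 1.15 rad; the screwdriver stands in its block, its flange within 12 mm of the mouth of the hole and within 0.12 rad of upright; all at rest (all of step 1 and distance between driver and stand_hole0 below 0.012 m and angle between driver's own z axis and vertical below 0.12 rad and linear speed of each of driver, shelf_a, shelf_b, shelf_c below 0.02 m/s); the robot touches nothing.
It fails at once if the sugar bowl is moved more than 30 mm (distance of sugar_bowl from where it was at the start of the episode above 0.03 m).
It fails at once if the tea glass is moved more than 30 mm (distance of tea_glass from where it was at the start of the episode above 0.03 m).
It fails at once if the coasters is moved more than 30 mm (distance of coasters from where it was at the start of the episode above 0.03 m).
It fails at once if the fingers press on a cam disc (over 3 N): it is turned with the screwdriver (contact force between the fingers and cam0 above 3 N or contact force between the fingers and cam1 above 3 N or contact force between the fingers and cam2 above 3 N).
Of shelf_a, shelf_b, shelf_c only 2 to 3 are there at a start; the rules pass over those that are not, and their reading is None.
At some moment in a run one of shelf_a, shelf_b, shelf_c may be knocked a few centimetres aside while the robot is not near it.
It also fails if it takes over 210 s, if anything falls off the work surface, if the arm or the gripper's body presses on something with over 40 N, if the wrist force passes 120 N, or if a joint passes its speed limit or range.

### The arm

A 7-joint arm with a two-finger parallel gripper is mounted at the origin on the work surface. World frame = base frame: x ahead of the robot, y to its left, z up, the work surface at z = 0. Lengths are in m, angles in rad, forces in N, time in s.
With the tool pointing down it reaches from about 0.4 to 0.925 m from the base axis. Payload 5.6 kg.
Tool frame: the origin (TCP) lies at the very end of the fingers, on their centre line; the grasp point (between the pads) lies 19 mm behind it (arm.grip_point_offset is the distance from the TCP to the grasp point, in m); z points along the fingers, y is the line along which they close (so a half turn about z gives the same grasp; the last joint's range is limited). The gripper opens to 85 mm and grips with 20 to 120 N. Pads are 22 mm wide; open, the fingers measure 114 mm over their backs; the gripper's body (76 mm by 85 mm) begins 54 mm behind the grasp point. The pads swing forward as they close: fully open they stand 13 mm farther back than shut.
Start: joints at [-1.358, 0.468, -0.012, 1.603, 0.006, 1.071, -0.056], TCP at [0.165, 0.629, 0.231] pointing down, gripper open.
Joint ranges: [-2.53, 2.53], [-0.31, 2.02], [-1.57, 1.55], [0.28, 2.44], [-1.29, 4.43], [0.15, 1.84], [-2.92, 2.92]. Speed limits (rad/s): [2.57, 2.57, 3.14, 3.14, 3.14, 3.14, 3.14].

### API

Orientations are given as a unit quaternion [w, x, y, z].
In Python, from workcell import observe, eyes, job_done, arm gives the robot as it stands. The module is installed in compiled form; this text tells all that it offers.
- The arm moves only by the shell command python3 -m creep 'ROWS' [OPENING]. ROWS is JSON, a list of rows, each a list of 4 numbers: the shift along the tool's x, y, z in cm, then the turn about the tool's z in degrees. In form: [[dx, dy, dz, spin], ...]. A call has 1 to 8 rows; each row shifts and turns the commanded pose from where the row before left it, along the tool's axes as they then stand; what a row does not reach is not made up. A row lasts 1/8 s, in which the tool goes at most 62.5 mm and 10.7 degrees, less where a joint would pass 70% of its speed; a pose out of reach is approached as far as the arm can. A call with a gripper value outside its range is refused whole. OPENING is the closure, from -1 (fully open) to 1 (shut), so that 0 is half open, set as the call begins (- or left out, the last holds). The fingers move at their own pace and stop on an object; the grip force is fixed at half the most. Time passes only in rows, so rows that do not move let the fingers close. It gives the time, the measured TCP pose, the force, the opening and the grip force at its end, in the units of the state.
- observe(): the state, without advancing time (a new reading comes with each control period).
- eyes.capture(name): name is "scene" or "top" or "wrist"; returns the picture (480x640x3 uint8, red, green, blue); there is no depth.
- eyes.camera_info(name): a dict with "camera_matrix" (3x3 intrinsics, pixels), "R" (3x3) and "t" (3): a world point X has camera coordinates R X + t; the wrist camera has in their place "mount" (4x4, takes a point from camera to tool coordinates, whose origin is the TCP and whose axes are the flange's). Camera axes: x right, y down, z forward; pixel columns grow to the right and rows downward; lengths in m; the calibration is good to about 2 mm. The wrist camera is an equidistant fisheye: a pixel r from the principal point sees the ray r / f radians off the axis. A picture is of the moment at which its call begins: read the wrist's pose just before it. camera_info takes no time and is no camera call.
- job_done(): hands the job in; it is judged then, once.
The state is a dict: "clock": time; "qpos": joint angles; "joint_velocities": joint speeds; "joint_torque": joint torques, N m; "tcp_pos": TCP position; "eef_rot": TCP orientation; "force": force on the tool from outside, world axes, zero at the start; "torque": the same for the moment, N m; "gripper_width": finger opening in m; "finger_force": force on a finger pad.
Only numpy, scipy, OpenCV 4.12 (cv2) and the standard library are available. Lean on these libraries where they do the work, as an engineer would, in place of code of your own. Each camera call takes 0.05 s, during which the arm holds its last target. There are 200 camera calls.

## Working session

There is one attempt and no reset: what is moved stays moved. The work goes in short steps, Python scripts to look and compute and a shell command to move; the robot and the scene stay as the last step left them, time stands still between calls to the robot, and variables do not carry over. Pictures are saved under pics/ and viewed, at most 14 in all, crops included, and the job is handed in when it is done.

```bash
mkdir -p pics; ls; python3 - <<'E'
from workcell import observe, eyes, arm
import cv2, numpy as np
np.set_printoptions(precision=4,suppress=True)
print(observe())
for n in ("scene","top","wrist"):
    print(n,eyes.camera_info(n))
a=eyes.capture("top");cv2.imwrite("pics/top0.png",a[:,:,::-1])
b=eyes.capture("scene");cv2.imwrite("pics/scene0.png",b[:,:,::-1])
print(arm.grip_point_offset)
E
```

```text
pics
{'clock': 0.0, 'qpos': array([-1.358 ,  0.4684, -0.0116,  1.6036,  0.006 ,  1.0714, -0.0563]), 'joint_velocities': array([-0.0006,  0.0008,  0.0009, -0.0011, -0.0006,  0.001 , -0.001 ]), 'joint_torque': array([ -0.0001, -53.2397,   0.0221, -25.129 ,   0.0116,   0.0079,
         0.    ]), 'tcp_pos': array([0.1644, 0.6283, 0.2303]), 'eef_rot': array([-0.0001,  0.1276,  0.9918, -0.0009]), 'force': array([-0.0904, -0.0225, -1.3932]), 'torque': array([-0.0467, -0.0151,  0.0068]), 'finger_force': 0.0, 'gripper_width': 0.08567302129011749}
scene {'camera_matrix': array([[480.6911,   0.    , 321.4669],
       [  0.    , 480.6911, 248.7537],
       [  0.    ,   0.    ,   1.    ]]), 'R': array([[ 0.7824,  0.6227, -0.0089],
       [ 0.3518, -0.4538, -0.8187],
       [-0.5139,  0.6375, -0.5741]]), 't': array([-0.5029, -0.0674,  1.4196])}
top {'camera_matrix': array([[519.3774,   0.    , 317.2632],
       [  0.    , 519.3774, 238.9579],
       [  0.    ,   0.    ,   1.    ]]), 'R': array([[-0.0201, -0.9995,  0.0227],
       [-0.9953,  0.0178, -0.0955],
       [ 0.0951, -0.0245, -0.9952]]), 't': array([0.1003, 0.5253, 1.506 ])}
wrist {'camera_matrix': array([[371.6483,   0.    , 316.4532],
       [  0.    , 371.6483, 234.7257],
       [  0.    ,   0.    ,   1.    ]]), 'mount': array([[ 0.0001, -0.9466, -0.3223,  0.0813],
       [ 1.    , -0.0003,  0.0009, -0.0001],
       [-0.001 , -0.3223,  0.9466, -0.1428],
       [ 0.    ,  0.    ,  0.    ,  1.    ]])}
0.0187
```

View pics/top0.png

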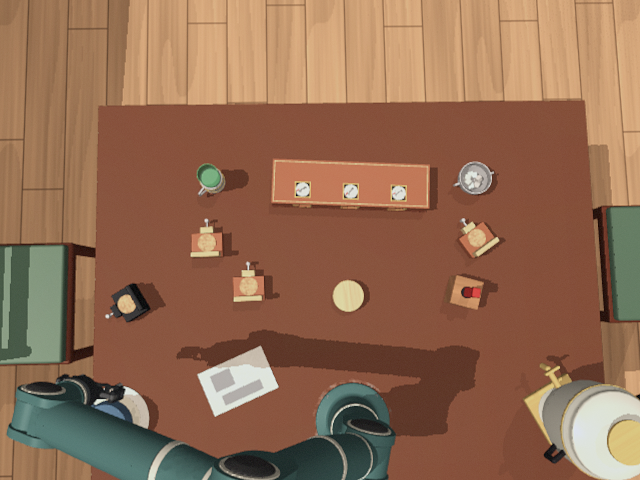

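View pics/scene0.png

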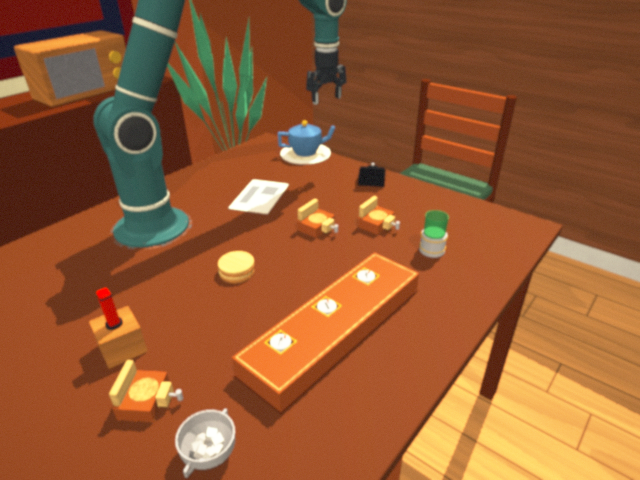

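```bash
cat > h.py <<'E'
import numpy as np, cv2
from scipy.spatial.transform import Rotation as Ro
from workcell import observe, eyes
np.set_printoptions(precision=4,suppress=True)
def rot(s): w,x,y,z=s["eef_rot"]; return Ro.from_quat([x,y,z,w]).as_matrix()
def p2w(n,u,v,z,s=None):
    I=eyes.camera_info(n);K=I["camera_matrix"]
    a=np.array([(u-K[0,2])/K[0,0],(v-K[1,2])/K[1,1]])
    if n=="wrist":
        r=np.hypot(*a); d=np.r_[a/r*np.sin(r) if r>1e-9 else a,np.cos(r)]
        M=I["mount"];R=rot(s); o=R@M[:3,3]+s["tcp_pos"]; d=R@M[:3,:3]@d
    else:
        o=-I["R"].T@I["t"]; d=I["R"].T@np.r_[a,1]
    return o+d*(z-o[2])/d[2]
def w2p(n,X,s=None):
    I=eyes.camera_info(n);K=I["camera_matrix"];X=np.asarray(X,float)
    if n=="wrist":
        M=I["mount"];R=rot(s); c=M[:3,:3].T@(R.T@(X-s["tcp_pos"])-M[:3,3])
        r=np.hypot(c[0],c[1]);t=np.arctan2(r,c[2]);a=c[:2]/r*t
    else:
        c=I["R"]@X+I["t"]; a=c[:2]/c[2]
    return a*K[0,0]+K[:2,2]
def yaw(s):  # world heading of tool y
    R=rot(s); return np.degrees(np.arctan2(R[1,1],R[0,1]))
def go(P,y=None,s=None):
    """P target tcp, y target heading (deg) of tool y (mod 180)."""
    s=s or observe();R=rot(s);d=R.T@(np.asarray(P)-s["tcp_pos"])*100
    sp=None if y is None else -((y-yaw(s)+90)%180-90)
    print("tcp",s["tcp_pos"],"yaw %.2f"%yaw(s),"tilt %.2f"%np.degrees(np.arccos(-R[2,2])),"| move cm",d,"spin",sp,"q7 %.2f"%s["qpos"][6],"t %.2f"%s["clock"])
def snap(n,f=None):
    s=observe();a=eyes.capture(n)[:,:,::-1].copy()
    if f: cv2.imwrite("pics/"+f,a)
    return s,a
E
python3 - <<'E'
from h import *
s=observe();print(yaw(s));go(s["tcp_pos"],0)
for n,z,l in [("plinth",.056,[(274,161),(429,166),(429,209),(272,204)]),("cams",.058,[(302.5,189.5),(350.5,190.5),(399,192.5)]),
 ("shelf",.034,[(207,241),(249,286),(478,238)]),("driver",.156,[(472,292)]),("stand",.07,[(464,290)]),("bowl",.05,[(475,178)]),("tea",.1,[(210,178)]),("coast",.034,[(348,295)]),("black",.034,[(130,302)])]:
  print(n,[p2w("top",u,v,z)[:2].round(3).tolist() for u,v in l])
E
```

```text
75.34207086524177
tcp [0.1644 0.6283 0.2304] yaw 75.34 tilt 0.09 | move cm [0. 0. 0.] spin 75.34207086524177 q7 -0.06 t 0.10
plinth [[0.755, 0.213], [0.733, -0.242], [0.606, -0.236], [0.628, 0.22]]
cams [[0.669, 0.131], [0.664, -0.008], [0.656, -0.15]]
shelf [[0.526, 0.412], [0.393, 0.291], [0.52, -0.383]]
driver [[0.364, -0.319]]
stand [[0.369, -0.324]]
bowl [[0.697, -0.378]]
tea [[0.698, 0.391]]
coast [[0.361, 0.005]]
black [[0.354, 0.632]]
```

```bash
python3 - <<'E'
from h import *
go([.48,.12,.40],90)
E
```

```text
tcp [0.1644 0.6283 0.2304] yaw 75.34 tilt 0.09 | move cm [-43.3982 -41.2208 -16.8853] spin -14.657929134758234 q7 -0.06 t 0.10
```

```bash
python3 -m creep '[[0,0,-4,0],[-3.5,-3,-4,0],[-4,-4,-3,0],[-4,-4,-3,0],[-4,-4,-3,0],[-4,-4,0,0],[-4,-4,0,0],[-4,-4,0,0]]'; python3 -m creep '[[-4,-4,0,0],[-4,-4,0,0],[-4,-4,0,0],[-4,-2,0,0],[-3.5,0,0,0],[0,0,0,-7],[0,0,0,-8],[0,0,0,0]]'; python3 - <<'E'
from h import *
go([.50,-.02,.40],90)
snap("wrist","w1.png")
E
```

```text
clock: 1.1
tcp_pos: [0.3607, 0.2996, 0.399]
eef_rot: [-0.0, 0.128, 0.992, 0.0]
force: [0.9, 0.5, 0.2]
gripper_width: 0.0853
finger_force: 0.0
clock: 2.1
tcp_pos: [0.5132, 0.1166, 0.3987]
eef_rot: [-0.0, -0.002, 1.0, -0.0]
force: [0.2, -0.0, -0.0]
gripper_width: 0.0856
finger_force: 0.0
tcp [0.5132 0.1166 0.3987] yaw 90.25 tilt 0.04 | move cm [  1.3797 -13.6586  -0.1207] spin 0.2475843728049938 q7 1.34 t 2.10
```

View pics/w1.png

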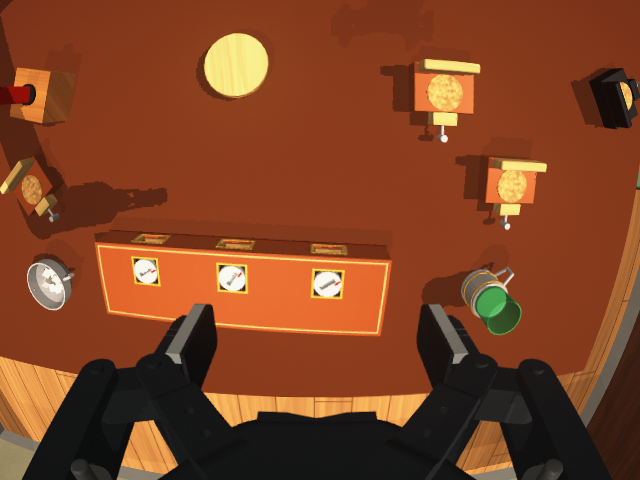

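```bash
cat >> h.py <<'E'
def ortho(a,s,c,z,half,mm,n="wrist"):
    """top-down patch: up=+x world, left=+y"""
    N=int(2*half/mm); g=(np.arange(N)+.5)*mm-half
    m=np.array([[w2p(n,[c[0]-gx,c[1]-gy,z],s) for gy in g] for gx in g],np.float32)
    return cv2.remap(a,m[...,0],m[...,1],cv2.INTER_CUBIC)
E
python3 - <<'E'
from h import *
a=cv2.imread("pics/w1.png")
s=observe()
white=((a.min(2)>165)&((a.max(2).astype(int)-a.min(2))<45)).astype(np.uint8)
n,l,st,ce=cv2.connectedComponentsWithStats(cv2.morphologyEx(white,cv2.MORPH_CLOSE,np.ones((5,5))))
for i in range(1,n):
    if st[i,4]>150 and 200<ce[i][1]<320: print(st[i],ce[i],p2w("wrist",*ce[i],.058,s))
for u,v,z in [(97,243,.056),(390,262,.056),(380,335,.056),(109,312,.056)]: print(p2w("wrist",u,v,z,s))
T=[ortho(a,s,p2w("wrist",*c,.058,s),.058,.03,.0003) for c in [(146,271),(232,278),(327,284)]]
cv2.imwrite("pics/cams.png",np.hstack(T))
E
```

```text
[134 260  23  23 415] [145.2458 270.9277] [ 0.6561 -0.147   0.058 ]
[ 28 263  42  47 772] [ 50.8653 283.6813] [ 0.6898 -0.3554  0.058 ]
[219 266  26  25 518] [231.5579 277.9421] [ 0.6636 -0.0074  0.058 ]
[314 272  27  25 540] [327.0222 283.7222] [0.6713 0.1322 0.058 ]
[ 0.612  -0.2301  0.056 ]
[0.6381 0.2226 0.056 ]
[0.764  0.2176 0.056 ]
[ 0.7376 -0.2371  0.056 ]Traceback (most recent call last):
  File "<stdin>", line 9, in <module>
  File "h.py", line 37, in ortho
    m=np.array([[w2p(n,[c[0]-gx,c[1]-gy,z],s) for gy in g] for gx in g],np.float32)
                 ~~~^^^^^^^^^^^^^^^^^^^^^^^^^
  File "h.py", line 16, in w2p
    I=eyes.camera_info(n);K=I["camera_matrix"];X=np.asarray(X,float)
ValueError: time passes only in moves, steps and waits
```

```bash
sed -i 's/eyes.camera_info(n)/info(n)/; ' h.py; cat >> h.py <<'E'
import functools
@functools.lru_cache(None)
def info(n): return eyes.camera_info(n)
E
python3 - <<'E'
from h import *
a=cv2.imread("pics/w1.png")
s=observe()
C=[(.6561,-.147),(.6636,-.0074),(.6713,.1322)]
T=[]
for c in C:
    t=ortho(a,s,c,.058,.025,.00025);T.append(t)
    g=t.max(2).astype(int); N=t.shape[0]; yy,xx=np.mgrid[:N,:N]-N/2+.5; m=np.hypot(xx,yy)<15/.25
    w=np.clip(np.median(g[m])-15-g,0,80)*m
    x=(w*xx).sum()/w.sum();y=(w*yy).sum()/w.sum()
    M=np.array([[(w*(xx-x)**2).sum(),(w*(xx-x)*(yy-y)).sum()],[0,(w*(yy-y)**2).sum()]]);M[1,0]=M[0,1]
    e,v=np.linalg.eigh(M);v=v[:,1]
    # heading cw from image up
    print(x*.25,y*.25,np.degrees(np.arctan2(v[0],-v[1]))%180,e)
cv2.imwrite("pics/cams.png",np.hstack(T))
E
```

```text
2.2308226125830632 -2.7801836194224765 63.256846368957554 [ 2398114.5187 70394117.6793]
1.5141237069089033 -3.842189156661031 38.705009557186884 [ 2274133.0446 57058188.507 ]
-0.6409350909922912 -0.9371017987257559 57.30244885992087 [5.2166e+06 1.1406e+08]
```

View pics/cams.png

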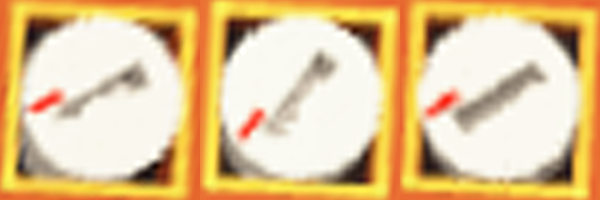

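```bash
python3 -m creep '[[0,-3,0,0],[1,-5,0,0],[2,-5.5,0,0],[2,-6,2,0],[2,-6,2,0],[2,-6,2,0],[2,-6,2,0],[2,-5.2,2,0]]'; python3 -m creep '[[1,0,2,0],[0,0,2,0],[0,0,0,0]]'; python3 - <<'E'
from h import *
s,a=snap("wrist","w2.png")
go([.366,-.322,.25],90,s)
print(w2p("wrist",[.366,-.322,.07],s),w2p("wrist",[.366,-.322,.156],s))
E
```

```text
clock: 3.15
tcp_pos: [0.3898, -0.2988, 0.3036]
eef_rot: [0.001, -0.002, 1.0, -0.0]
force: [1.4, 1.3, 0.2]
gripper_width: 0.085
finger_force: 0.0
clock: 3.52
tcp_pos: [0.3796, -0.2966, 0.2628]
eef_rot: [-0.001, -0.002, 1.0, 0.001]
force: [0.3, 0.1, 1.0]
gripper_width: 0.0852
finger_force: 0.0
tcp [ 0.3796 -0.2966  0.2628] yaw 90.22 tilt 0.16 | move cm [ 1.364  -2.5313  1.2792] spin 0.21510411346639557 q7 2.33 t 3.52
[289.0336 187.313 ] [280.4709 211.6142]
```

View pics/w2.png

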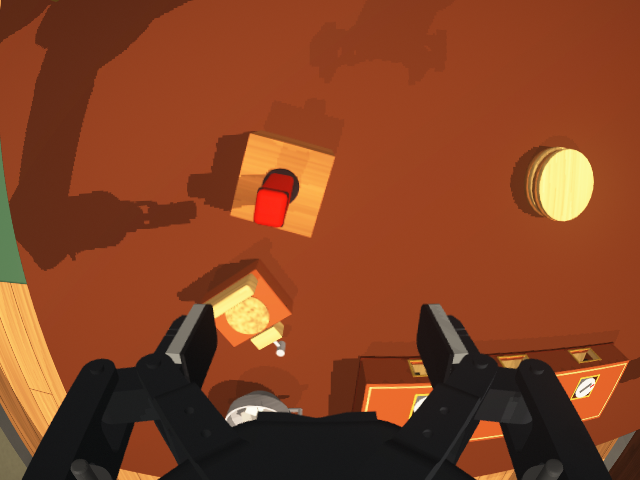

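```bash
python3 - <<'E'
from h import *
a=cv2.imread("pics/w2.png").astype(int); s=observe()
m=((a[...,2]>215)&(a[...,1]<60)&(a[...,0]<60)).astype(np.uint8)
m[:,400:]=0; 
n,l,st,ce=cv2.connectedComponentsWithStats(m); i=1+np.argmax(st[1:,4]); print(st[i],ce[i])
cs=cv2.findContours((l==i).astype(np.uint8),0,2)[0][0][:,0]
W=np.array([p2w("wrist",u,v,.156,s)[:2] for u,v in cs])*1000
(c,sz,an)=cv2.minAreaRect(W.astype(np.float32)); print("handle",c,sz,an)
P=np.array([p2w("wrist",u,v,.07,s)[:2] for u,v in [(249,132),(336,157),(311,237),(231,214)]])
print("stand",P.mean(0),P,[np.linalg.norm(P[i]-P[i-1]) for i in range(4)],np.degrees(np.arctan2(*(P[1]-P[0])[::-1])))
r=((a[...,2]>170)&(a[...,1]<40)&(a[...,0]<40))
E
```

```text
[254 190  33  37 969] [269.969  208.0836]
handle (364.87078857421875, -330.03143310546875) (20.495990753173828, 24.7834415435791) 78.94864654541016
stand [ 0.3658 -0.3299] [[ 0.3155 -0.3586]
 [ 0.3389 -0.2797]
 [ 0.4157 -0.3023]
 [ 0.3928 -0.3789]] [np.float64(0.07994031088940727), np.float64(0.08225114937279006), np.float64(0.08005207873414606), np.float64(0.07993822620067619)] 73.46181759924482
```

```bash
python3 -m creep '[[1.4,-3.3,1,0],[0,0,0,6],[0,0,0,5],[0,0,0,0]]';  python3 - <<'E'
from h import *
go([.3655,-.330,.101],79)
E
```

```text
clock: 4.08
tcp_pos: [0.3674, -0.3304, 0.2547]
eef_rot: [0.001, 0.092, 0.996, -0.0]
force: [-0.1, 0.3, 0.8]
gripper_width: 0.0856
finger_force: 0.0
tcp [ 0.3674 -0.3304  0.2547] yaw 79.39 tilt 0.09 | move cm [ 0.214   0.0122 15.366 ] spin 0.3918524163175334 q7 2.27 t 4.08
```

```bash
python3 -m creep '[[0.2,0,3,0],[0,0,4,0],[0,0,4,0],[0,0,3,0],[0,0,1.4,0],[0,0,0,0]]'; python3 -m creep '[[0,0,0,0],[0,0,0,0],[0,0,0,0],[0,0,0,0],[0,0,0,0],[0,0,0,0]]' 1;  python3 - <<'E'
from h import *
go([.3655,-.330,.101],79)
E
```

```text
clock: 4.82
tcp_pos: [0.3648, -0.3299, 0.0998]
eef_rot: [-0.0, 0.093, 0.996, 0.0]
force: [-0.6, 0.7, -0.5]
gripper_width: 0.0851
finger_force: 0.0
clock: 5.58
tcp_pos: [0.3651, -0.3301, 0.1003]
eef_rot: [0.0, 0.093, 0.996, 0.0]
force: [-0.5, 1.2, 5.7]
gripper_width: 0.0214
finger_force: 58.7
tcp [ 0.3651 -0.3301  0.1003] yaw 79.34 tilt 0.06 | move cm [-0.0396  0.0135 -0.0677] spin 0.34352684349526896 q7 2.52 t 5.58
```

```bash
python3 -m creep '[[0,0,-2,0],[0,0,-4,0],[0,0,-3,0],[0,0,0,0]]';  python3 - <<'E'
from h import *
go([.6561,-.147,.19],26.7)
E
```

```text
clock: 6.08
tcp_pos: [0.3657, -0.3306, 0.1913]
eef_rot: [0.002, 0.093, 0.996, -0.001]
force: [0.4, 0.1, -2.0]
gripper_width: 0.0215
finger_force: 58.8
tcp [ 0.3657 -0.3306  0.1913] yaw 79.36 tilt 0.24 | move cm [-25.1487  23.404    0.2183] spin 52.65581062826466 q7 2.37 t 6.08
```

```bash
python3 -m creep '[[-3,2.6,0,0],[-4,4,0,0],[-4,4,0,0],[-4,4,0,0],[-4,4,0,0],[-4,4,0,0],[-2.1,0.8,0,0],[0,0,0,0]]'; python3 -m creep '[[0,0,0,9],[0,0,0,10],[0,0,0,10],[0,0,0,10],[0,0,0,9],[0,0,0,4.5],[0,0,0,0]]';  python3 - <<'E'
from h import *
s,a=snap("wrist","w3.png")
go([.6561,-.147,.145],26.7)
_,b=snap("scene","s3.png")
for n,im in(("wrist",a),("scene",b)):
  u,v=w2p(n,[.6561,-.147,.08],s).astype(int);print(u,v)
  c=im[max(v-75,0):v+75,max(u-80,0):u+80];cv2.imwrite("pics/c3%s.png"%n,cv2.resize(c,None,fx=3,fy=3,interpolation=2))
E
```

```text
clock: 7.08
tcp_pos: [0.6549, -0.1449, 0.1871]
eef_rot: [-0.001, 0.092, 0.996, -0.0]
force: [-1.5, 0.5, -1.6]
gripper_width: 0.0215
finger_force: 58.9
clock: 7.95
tcp_pos: [0.653, -0.1472, 0.1888]
eef_rot: [-0.001, 0.524, 0.852, -0.0]
force: [0.5, 0.1, -1.1]
gripper_width: 0.021
finger_force: 58.8
tcp [ 0.6534 -0.1471  0.189 ] yaw 26.82 tilt 0.09 | move cm [-0.1163  0.2565  4.4017] spin 0.12449799534888939 q7 1.13 t 8.00
318 231
279 332
```

```bash
python3 - <<'E'
import cv2,numpy as np
a=cv2.imread("pics/c3wrist.png");b=cv2.imread("pics/c3scene.png");print(a.shape,b.shape)
h=max(a.shape[0],b.shape[0]);w=a.shape[1]+b.shape[1];o=np.zeros((h,w,3),np.uint8);o[:a.shape[0],:a.shape[1]]=a;o[:b.shape[0],a.shape[1]:]=b
f=min(1,800/w,600/h);cv2.imwrite("pics/c3.png",cv2.resize(o,None,fx=f,fy=f))
E
```

```text
(450, 480, 3) (450, 480, 3)
```

View pics/c3.png

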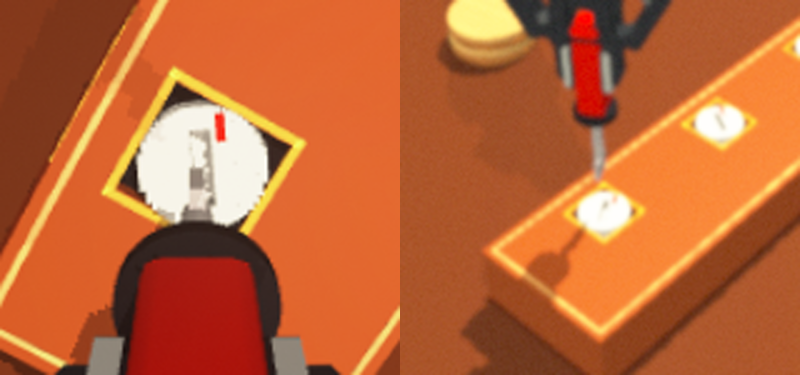

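```bash
python3 - <<'E'
from h import *
s=observe();a=cv2.imread("pics/w3.png").astype(int)
print(p2w("wrist",318.8,222.8,.058,s))
w=(a.min(2)>150)&(a.max(2)-a.min(2)<50); w[:190]=0;w[250:]=0;w[:,:280]=0;w[:,:][:,360:]=0
pts=[]
for v in range(196,240):
    u=np.where(w[v])[0]
    if len(u)>8: pts+= [p2w("wrist",u[0],v,.058,s)[:2],p2w("wrist",u[-1],v,.058,s)[:2]]
P=np.array(pts)
from scipy.optimize import least_squares
r=least_squares(lambda c:np.hypot(*(P-c[:2]).T)-c[2],[.656,-.147,.02],loss="soft_l1",f_scale=.0005);print(r.x,len(P))
go([r.x[0],r.x[1],.145],26.7)
E
```

```text
[ 0.6571 -0.1468  0.058 ]
[ 0.6569 -0.1468  0.0199] 84
tcp [ 0.6537 -0.147   0.1892] yaw 26.84 tilt 0.06 | move cm [-0.1382  0.2968  4.4233] spin 0.142541563320151 q7 1.13 t 8.05
```

```bash
python3 -m creep '[[-0.14,0.3,0,0],[0,0,2,0],[0,0,1.5,0],[0,0,0,0]]'; python3 -m creep '[[0,0,0.5,0],[0,0,0.4,0],[0,0,0.1,0],[0,0,0,0]]';  python3 - <<'E'
from h import *
go([.6569,-.1468,.1435],26.7)
E
```

```text
clock: 8.55
tcp_pos: [0.6567, -0.1458, 0.1524]
eef_rot: [-0.002, 0.524, 0.852, -0.001]
force: [-0.1, 0.0, -1.1]
gripper_width: 0.0215
finger_force: 58.9
clock: 9.05
tcp_pos: [0.659, -0.1475, 0.1497]
eef_rot: [0.001, 0.524, 0.852, 0.001]
force: [-6.5, 1.9, 23.0]
gripper_width: 0.0217
finger_force: 62.2
tcp [ 0.659  -0.1475  0.1497] yaw 26.83 tilt 0.22 | move cm [ 0.157  -0.1571  0.6238] spin 0.13226459745374086 q7 1.16 t 9.05
```

```bash
python3 -m creep '[[0,0,-0.7,0],[0,0,-0.4,0],[0,0,0,0],[0,0,0,0]]';  python3 - <<'E'
from h import *
s,a=snap("wrist","w4.png")
go([.6569,-.1468,.1435],26.7,s)
_,b=snap("scene","s4.png")
T=[]
for n,im,k in(("wrist",a,(36,40)),("scene",b,(36,40))):
  u,v=w2p(n,[.6569,-.1468,.068],s).astype(int);print(u,v)
  T.append(cv2.resize(im[v-36:v+36,u-36:u+36],(400,400),interpolation=2))
cv2.imwrite("pics/c4.png",np.hstack(T))
E
```

```text
clock: 9.55
tcp_pos: [0.6578, -0.1461, 0.1552]
eef_rot: [-0.0, 0.524, 0.852, -0.0]
force: [0.3, 0.4, -0.0]
gripper_width: 0.0213
finger_force: 58.9
tcp [ 0.6578 -0.1461  0.1552] yaw 26.85 tilt 0.04 | move cm [-0.0262 -0.1087  1.1717] spin 0.14856721817703544 q7 1.15 t 9.55
312 240
280 337
```

View pics/c4.png

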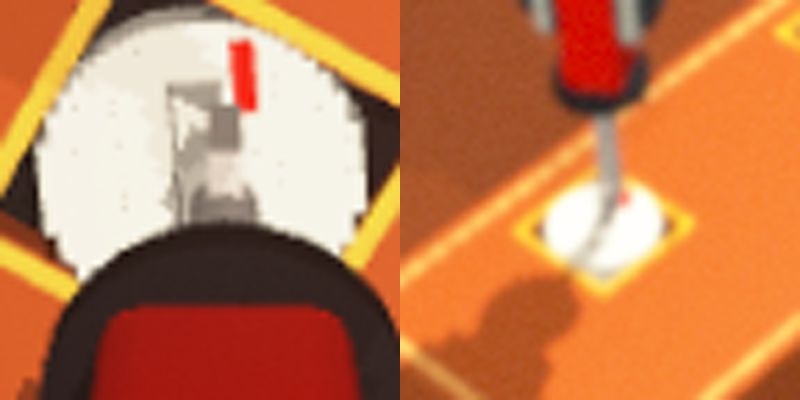

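```bash
python3 - <<'E'
from h import *
s=observe();a=cv2.imread("pics/w4.png").astype(int)
X=np.array([.6569,-.1468,.058])
print(w2p("wrist",X,s),rot(s).T@(X-s["tcp_pos"]),s["tcp_pos"])
print(p2w("wrist",*w2p("wrist",X,s),.058,s), info("wrist")["mount"].tolist())
E
```

```text
[313.0599 235.3659] [-0.0002 -0.001   0.0973] [ 0.6578 -0.1462  0.1553]
[ 0.6569 -0.1468  0.058 ] [[5.4560321677580995e-05, -0.947061707170057, -0.3210515843837342, 0.08165346270263024], [0.9999982278053161, -0.0005525032887028382, 0.0017997573004073337, 0.0008797585757976956], [-0.0018818632776309294, -0.3210511136131609, 0.9470599986475782, -0.14279789255447506], [0.0, 0.0, 0.0, 1.0]]
```

```bash
python3 - <<'E'
from h import *
s=observe();a=cv2.imread("pics/w4.png")
t=ortho(a,s,[.6569,-.1468],.058,.025,.0001)
cv2.imwrite("pics/o4.png",t)
E
```

```text
(no output)
```

View pics/o4.png

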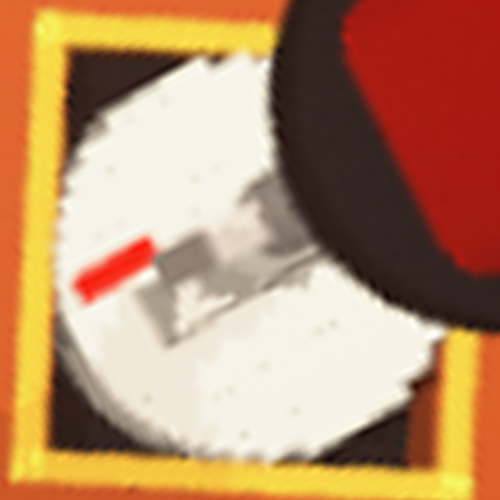

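```bash
python3 -m creep '[[0,-0.27,0,-6],[0,0,0,0],[0,0,0.4,0],[0,0,0.3,0],[0,0,0.3,0],[0,0,0,0]]';  python3 - <<'E'
from h import *
go([.6569,-.1468,.1435],32.7)
E
```

```text
clock: 10.4
tcp_pos: [0.6554, -0.1474, 0.1453]
eef_rot: [-0.0, 0.478, 0.878, -0.0]
force: [-0.9, 0.3, -1.5]
gripper_width: 0.0213
finger_force: 58.9
tcp [ 0.6554 -0.1474  0.1453] yaw 32.83 tilt 0.04 | move cm [-0.0343  0.1606  0.1819] spin 0.1292382979772384 q7 1.25 t 10.40
```

```bash
python3 -m creep '[[0,0,0.1,-6],[0,0,0,-9],[0,0,0,-9],[0,0,0,-9],[0,0,0,-9],[0,0,0,-9],[0,0,0,0]]';  python3 - <<'E'
from h import *
s=observe();go([.6554,-.1474,.1435],101,s);print(s["force"],s["torque"])
E
```

```text
clock: 11.28
tcp_pos: [0.6555, -0.1469, 0.1448]
eef_rot: [0.0, 0.055, 0.999, 0.001]
force: [0.1, 2.7, -1.9]
gripper_width: 0.0214
finger_force: 58.9
tcp [ 0.6555 -0.1469  0.1448] yaw 83.73 tilt 0.09 | move cm [ 0.0083 -0.0491  0.1257] spin -17.267852793369883 q7 2.01 t 11.28
[ 0.1222  2.6594 -1.8679] [ 0.503  -0.0786 -0.0335]
```

```bash
python3 -m creep '[[0,0,0,-9],[0,0,0,-8],[0,0,0,0],[0,0,0,0]]';  python3 - <<'E'
from h import *
s=observe();go([.663,-.0075,.165],53,s);print(s["force"],s["torque"])
E
python3 -m creep '[[0,0,-0.5,0],[0,0,-1,0],[0,0,-0.5,0],[0,0,0,0]]';  python3 - <<'E'
from h import *
s=observe();go([.663,-.0075,.165],53,s);print(s["force"],s["torque"])
E
```

```text
clock: 11.78
tcp_pos: [0.6555, -0.1468, 0.1447]
eef_rot: [-0.0, -0.093, 0.996, 0.0]
force: [-0.8, 3.0, -0.9]
gripper_width: 0.0216
finger_force: 59.1
tcp [ 0.6555 -0.1468  0.1447] yaw 100.65 tilt 0.06 | move cm [-3.3096 13.5561 -2.0172] spin 47.648899358453164 q7 2.26 t 11.78
[-0.7805  3.0297 -0.8747] [ 0.9014  0.1148 -0.0481]
clock: 12.28
tcp_pos: [0.656, -0.1483, 0.1658]
eef_rot: [0.001, -0.094, 0.996, -0.001]
force: [0.6, -0.5, -0.7]
gripper_width: 0.0213
finger_force: 59.1
tcp [ 0.656  -0.1483  0.1658] yaw 100.80 tilt 0.11 | move cm [-3.3276 13.695   0.067 ] spin 47.80030274679537 q7 2.26 t 12.28
[ 0.6156 -0.5036 -0.7061] [-0.0523  0.0111 -0.0406]
```

```bash
cat >> h.py <<'E'
def mark(a,s,c):
    """slot heading (deg cw from world x) from the red mark, disc centre c approx; patch half 25 mm"""
    t=ortho(a,s,c,.058,.024,.0002).astype(int);N=len(t)
    yy,xx=np.mgrid[:N,:N]-N/2+.5
    R=(t[...,2]>170)&(t[...,1]<95)&(t[...,0]<80)&(np.hypot(xx,yy)<100)
    n,l,st,ce=cv2.connectedComponentsWithStats(R.astype(np.uint8))
    i=1+np.argmax(st[1:,4]);p=np.c_[xx[l==i],yy[l==i]];m=p.mean(0);e,v=np.linalg.eigh(np.cov((p-m).T));v=v[:,1]
    print("mark at mm (left=+y,down=-x)",m*.2,"n",len(p),"ratio",np.sqrt(e),"heading cw %.1f"%(np.degrees(np.arctan2(v[0],-v[1]))%180))
    return t
E
python3 -m creep '[[-0.5,2,0,0],[-1,4,0,0],[-1,4,0,0],[-0.8,3.7,0,0],[0,0,0,9],[0,0,0,9],[0,0,0,10],[0,0,0,10]]'
python3 -m creep '[[0,0,0,9.5],[0,0,0,0]]'
python3 - <<'E'
from h import *
print(eyes.camera_info("wrist")["mount"][:3,3],eyes.camera_info("wrist")["mount"][:3,3])
s,a=snap("wrist","w5.png")
go([.663,-.0075,.165],53,s)
C=[(.6555,-.1471),(.6631,-.0073),(.6707,.1325)]
T=[mark(a,s,c) for c in C]
cv2.imwrite("pics/o5.png",np.hstack(T))
b=cv2.imread("pics/w4.png");
E
```

```text
clock: 13.28
tcp_pos: [0.6618, -0.0046, 0.1643]
eef_rot: [-0.001, 0.237, 0.972, 0.0]
force: [0.9, 0.4, -0.8]
gripper_width: 0.0211
finger_force: 59.1
clock: 13.52
tcp_pos: [0.6619, -0.0048, 0.1641]
eef_rot: [-0.0, 0.313, 0.95, -0.0]
force: [-0.8, -0.3, -0.5]
gripper_width: 0.0215
finger_force: 59.1
[ 0.0814  0.0004 -0.1428] [ 0.0814  0.0004 -0.1428]
tcp [ 0.6619 -0.0048  0.1641] yaw 53.54 tilt 0.06 | move cm [-0.2504 -0.1515 -0.0893] spin 0.5440759499550438 q7 1.33 t 13.53
mark at mm (left=+y,down=-x) [-5.186  11.8016] n 577 ratio [ 3.8806 12.3551] heading cw 0.6
mark at mm (left=+y,down=-x) [-12.1883   6.1979] n 437 ratio [ 3.0343 11.9389] heading cw 34.6
mark at mm (left=+y,down=-x) [-14.1019   1.2206] n 529 ratio [ 3.6243 12.1267] heading cw 57.8[ WARN:0@10.575] global loadsave.cpp:1063 imwrite_ Unsupported depth image for selected encoder is fallbacked to CV_8U.
```

View pics/o5.png

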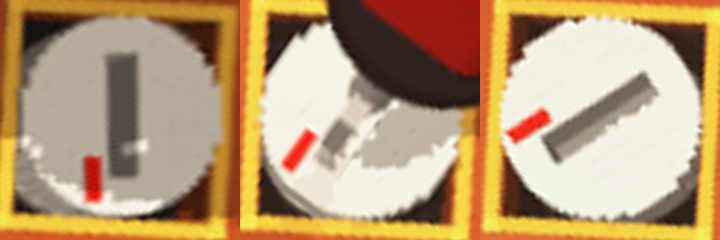

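```bash
python3 -m creep '[[-0.25,-0.15,0,-2],[0,0,0.5,0],[0,0,0.5,0],[0,0,0.4,0],[0,0,0.3,0],[0,0,0.25,0],[0,0,0,0]]';  python3 - <<'E'
from h import *
s=observe();go([.663,-.0075,.1445],101,s);print(s["force"],s["torque"])
E
```

```text
clock: 14.45
tcp_pos: [0.6633, -0.0093, 0.1451]
eef_rot: [-0.0, 0.298, 0.955, 0.0]
force: [-0.4, 0.5, -1.1]
gripper_width: 0.0215
finger_force: 59.1
tcp [ 0.6633 -0.0093  0.1451] yaw 55.35 tilt 0.01 | move cm [0.1238 0.1271 0.0552] spin -45.6529472175329 q7 1.38 t 14.45
[-0.3991  0.4916 -1.1015] [ 0.1208 -0.1137 -0.0136]
```

In the slot. Turn to yaw 101, back out, go over cam2.

```bash
python3 -m creep '[[0,0,0,-8],[0,0,0,-9],[0,0,0,-9],[0,0,0,-9],[0,0,0,-10.5],[0,0,0,0],[0,0,0,0]]';  python3 - <<'E'
from h import *
s=observe();go([.663,-.0075,.165],101,s);print(s["force"],s["torque"])
E
python3 -m creep '[[0,0,-0.5,0],[0,0,-1,0],[0,0,-0.5,0],[0,0,0,0]]';  python3 - <<'E'
from h import *
s=observe();go([.6707,.1325,.165],32.5,s)
E
```

```text
clock: 15.32
tcp_pos: [0.6635, -0.0075, 0.1454]
eef_rot: [0.0, -0.093, 0.996, 0.001]
force: [0.9, 5.4, 0.0]
gripper_width: 0.0212
finger_force: 59.2
tcp [ 0.6635 -0.0075  0.1454] yaw 100.68 tilt 0.15 | move cm [ 0.0451  0.0156 -1.961 ] spin -0.3162942367350894 q7 2.05 t 15.32
[0.905  5.4266 0.0028] [ 1.672  -0.1441 -0.0556]
clock: 15.82
tcp_pos: [0.6637, -0.0104, 0.1662]
eef_rot: [0.001, -0.094, 0.996, -0.0]
force: [0.3, -0.0, -0.2]
gripper_width: 0.0212
finger_force: 59.4
tcp [ 0.6637 -0.0104  0.1662] yaw 100.76 tilt 0.10 | move cm [-3.3553 13.9128  0.1051] spin 68.26477846803493 q7 2.04 t 15.82
```

```bash
python3 -m creep '[[-0.5,2,0,0],[-1,4,0,0],[-1,4,0,0],[-0.86,3.9,0,0],[0,0,0,9],[0,0,0,10],[0,0,0,10],[0,0,0,10]]'
python3 -m creep '[[0,0,0,10],[0,0,0,10],[0,0,0,9.3],[0,0,0,0]]'
python3 - <<'E'
from h import *
s,a=snap("wrist","w6.png")
go([.6707,.1325,.1445],32.5,s)
C=[(.6555,-.1471),(.6631,-.0073),(.6707,.1325)]
T=[mark(a,s,c) for c in C]
cv2.imwrite("pics/o6.png",np.hstack(T).astype(np.uint8))
E
```

```text
clock: 16.82
tcp_pos: [0.6696, 0.1355, 0.1647]
eef_rot: [-0.0, 0.245, 0.969, 0.0]
force: [0.3, -0.7, -1.6]
gripper_width: 0.0215
finger_force: 59.4
clock: 17.32
tcp_pos: [0.6696, 0.1353, 0.1645]
eef_rot: [-0.0, 0.479, 0.878, -0.0]
force: [-0.5, 0.3, -1.2]
gripper_width: 0.0213
finger_force: 59.4
tcp [0.6696 0.1353 0.1645] yaw 32.74 tilt 0.06 | move cm [-0.2956 -0.0627  1.9986] spin 0.24161916454468724 q7 0.80 t 17.32Traceback (most recent call last):
  File "<stdin>", line 5, in <module>
  File "h.py", line 48, in mark
    i=1+np.argmax(st[1:,4]);p=np.c_[xx[l==i],yy[l==i]];m=p.mean(0);e,v=np.linalg.eigh(np.cov((p-m).T));v=v[:,1]
        ~~~~~~~~~^^^^^^^^^^
    return _wrapfunc(a, 'argmax', axis=axis, out=out, **kwds)
    return bound(*args, **kwds)
ValueError: attempt to get argmax of an empty sequence
```

```bash
python3 -m creep '[[-0.3,-0.07,0,0],[0,0,0.5,0],[0,0,0.5,0],[0,0,0.4,0],[0,0,0.3,0],[0,0,0.25,0],[0,0,0,0]]';  python3 - <<'E'
from h import *
s=observe();go([.6707,.1325,.1445],101,s);print(s["force"],s["torque"])
E
```

```text
clock: 18.25
tcp_pos: [0.6711, 0.1305, 0.1456]
eef_rot: [-0.0, 0.481, 0.877, -0.0]
force: [-0.2, 0.5, -1.2]
gripper_width: 0.0214
finger_force: 59.4
tcp [0.6711 0.1305 0.1456] yaw 32.54 tilt 0.01 | move cm [0.1862 0.0708 0.1096] spin -68.4556592212262 q7 0.81 t 18.25
[-0.1725  0.4792 -1.2081] [-0.013   0.0359 -0.0231]
```

```bash
python3 -m creep '[[0,0,0,-8],[0,0,0,-10],[0,0,0,-10],[0,0,0,-10],[0,0,0,-10],[0,0,0,-10],[0,0,0,-10.5],[0,0,0,0]]';  python3 - <<'E'
from h import *
s=observe();go([.6707,.1325,.20],101,s);print(s["force"],s["torque"])
E
python3 -m creep '[[0,0,-0.5,0],[0,0,-2,0],[0,0,-3,0],[0,0,0,0]]';  python3 - <<'E'
from h import *
s,a=snap("wrist","w6.png")
for c in [(.6631,-.0073),(.6707,.1325)]:
    try: mark(a,s,c)
    except Exception as e: print("none")
go([.3655,-.330,.20],79,s)
E
```

```text
clock: 19.25
tcp_pos: [0.6714, 0.1324, 0.1461]
eef_rot: [0.001, -0.096, 0.995, 0.002]
force: [0.9, 4.3, -1.2]
gripper_width: 0.0215
finger_force: 59.3
tcp [0.6714 0.1324 0.1461] yaw 100.96 tilt 0.19 | move cm [ 0.0585  0.0392 -5.3888] spin -0.03720599994400686 q7 1.84 t 19.25
[ 0.9155  4.3385 -1.2434] [ 1.487  -0.2163 -0.0493]
clock: 19.75
tcp_pos: [0.6734, 0.1287, 0.205]
eef_rot: [0.003, -0.095, 0.995, -0.001]
force: [1.1, 0.9, -1.3]
gripper_width: 0.0214
finger_force: 59.6
mark at mm (left=+y,down=-x) [-5.6338 12.3079] n 456 ratio [ 3.2639 11.3586] heading cw 0.6
mark at mm (left=+y,down=-x) [-5.9069 12.7696] n 405 ratio [ 2.9946 11.3629] heading cw 179.8
tcp [0.6734 0.1287 0.205 ] yaw 100.90 tilt 0.38 | move cm [ 38.9173 -39.2216   0.3164] spin 21.902142289398384 q7 1.81 t 19.75
```

```bash
python3 -m creep '[[2,-2,0,0],[4,-4,0,0],[4,-4,0,0],[4,-4,0,0],[4,-4,0,0],[4,-4,0,0],[4,-4,0,0],[4,-4,0,0]]'
python3 -m creep '[[4,-4,0,0],[3,-3,0,0],[1.9,-2.2,0,0],[0,0,0,7],[0,0,0,8],[0,0,0,7],[0,0,0,0],[0,0,0,0]]'
python3 - <<'E'
from h import *
s,a=snap("wrist","w7.png")
go([.3651,-.3301,.20],79.3,s)
E
```

```text
clock: 20.8
tcp_pos: [0.4322, -0.223, 0.2005]
eef_rot: [-0.0, -0.096, 0.995, -0.0]
force: [0.5, 0.1, -1.0]
gripper_width: 0.0216
finger_force: 59.5
clock: 21.8
tcp_pos: [0.3641, -0.3286, 0.2005]
eef_rot: [-0.0, 0.095, 0.996, 0.0]
force: [-0.3, 0.4, -1.1]
gripper_width: 0.0214
finger_force: 59.5
tcp [ 0.3641 -0.3286  0.2005] yaw 79.14 tilt 0.04 | move cm [-0.1276 -0.126   0.0538] spin -0.16273608007858797 q7 2.36 t 21.80
```

```bash
python3 -m creep '[[-0.13,-0.13,0,0],[0,0,1,0],[0,0,2,0],[0,0,2,0],[0,0,2,0],[0,0,2,0],[0,0,0.9,0],[0,0,0,0]]'
python3 - <<'E'
from h import *
s=observe();go([.3651,-.3301,.1003],79.3,s);print(s["force"])
E
```

```text
clock: 22.85
tcp_pos: [0.3652, -0.3305, 0.1013]
eef_rot: [-0.0, 0.096, 0.995, 0.0]
force: [1.0, -0.5, -1.4]
gripper_width: 0.0216
finger_force: 59.5
tcp [ 0.3652 -0.3305  0.1013] yaw 79.02 tilt 0.04 | move cm [0.0157 0.0345 0.1038] spin -0.27944738393475177 q7 2.53 t 22.85
[ 1.0116 -0.5031 -1.4467]
```

```bash
python3 -m creep '[[0,0,0.05,0],[0,0,0,0],[0,0,0,0],[0,0,0,0],[0,0,-2,0],[0,0,-4,0],[0,0,-5,0],[0,0,-4,0]]' -1
python3 - <<'E'
from h import *
s=observe();go([.47,-.36,.25],79,s);print(s["force"])
E
```

```text
clock: 23.85
tcp_pos: [0.3655, -0.3305, 0.253]
eef_rot: [0.0, 0.096, 0.995, -0.0]
force: [0.8, 0.3, -1.0]
gripper_width: 0.0855
finger_force: 0.0
tcp [ 0.3655 -0.3305  0.253 ] yaw 79.02 tilt 0.06 | move cm [-10.8213  -0.9065   0.3111] spin 0.021091197133571882 q7 2.29 t 23.85
[ 0.7981  0.3414 -1.0199]
```

```bash
python3 -m creep '[[-3,0,0,0],[-4,-0.5,0,0],[-4,-0.5,0,0],[0,0,0,0],[0,0,0,0]]' 
python3 - <<'E'
from h import *
s,a=snap("wrist","w8.png");go([.47,-.36,.25],79,s)
o=ortho(a,s,[.50,-.38],.068,.09,.0003);o2=ortho(a,s,[.3655,-.330],.156,.04,.0003);
im=np.zeros((600,800,3),np.uint8)
im[:len(o)]=0
im[:600,:600]=o[:600,:600];im[:200,600:]=o2[33:233,33:233]
cv2.imwrite("pics/o8.png",im)
E
```

```text
clock: 24.48
tcp_pos: [0.4704, -0.361, 0.2509]
eef_rot: [-0.001, 0.096, 0.995, 0.0]
force: [-0.8, 0.2, -0.2]
gripper_width: 0.0855
finger_force: 0.0
tcp [ 0.4704 -0.361   0.2509] yaw 78.99 tilt 0.08 | move cm [0.0629 0.0914 0.089 ] spin -0.010815983915250627 q7 2.33 t 24.48
```

View pics/o8.png

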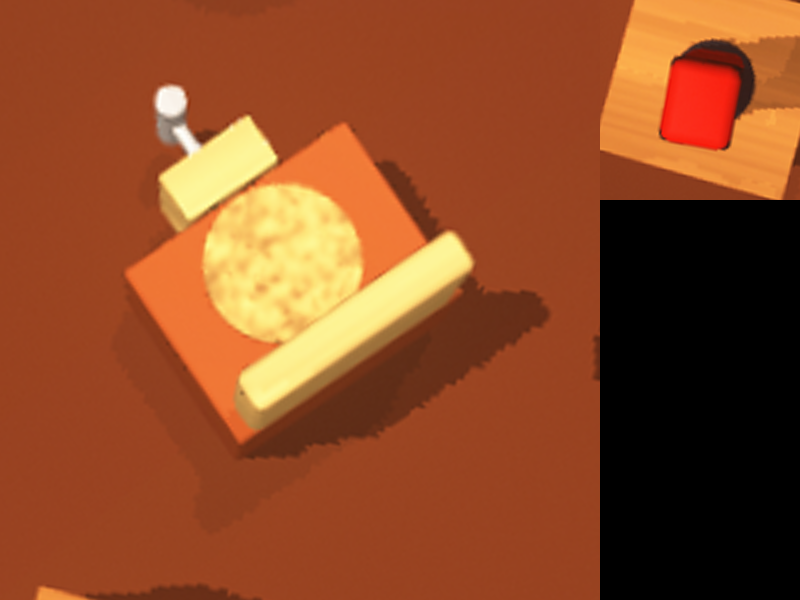

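```bash
python3 - <<'E'
from h import *
go([.4937,-.3965,.043],33.9)
E
```

```text
tcp [ 0.4703 -0.361   0.2512] yaw 78.96 tilt 0.05 | move cm [-2.9952 -3.0398 20.8125] spin 45.06215479988098 q7 2.33 t 24.52
```

```bash
python3 -m creep '[[-3,-3,2,0],[0,0,3,10],[0,0,3,10],[0,0,3,10],[0,0,2,10],[0,0,0,5],[0,0,0,0]]' 
python3 - <<'E'
from h import *
s,a=snap("wrist","w9.png");go([.4937,-.3965,.043],33.9,s)
# pale rail top edges
o=ortho(a,s,[.4937,-.3965],.068,.06,.0003)
hsv=cv2.cvtColor(o,cv2.COLOR_BGR2HSV)
m=cv2.inRange(hsv,(22,90,190),(35,255,255))
n,l,st,ce=cv2.connectedComponentsWithStats(m)
for i in range(1,n):
  if st[i,4]>600:
    r=cv2.minAreaRect(np.argwhere(l==i)[:,::-1].astype(np.float32)); print(st[i],(np.array(r[0])-200)*.3,np.array(r[1])*.3,r[2])
cv2.imwrite("pics/o9.png",o)
E
```

```text
clock: 25.4
tcp_pos: [0.4946, -0.396, 0.1215]
eef_rot: [-0.0, 0.469, 0.883, -0.0]
force: [0.5, -0.5, 0.0]
gripper_width: 0.0857
finger_force: 0.0
tcp [ 0.4946 -0.396   0.1215] yaw 34.05 tilt 0.01 | move cm [ 0.0082 -0.0979  7.8518] spin 0.14676483772504412 q7 1.79 t 25.40
[   0    0  109   97 4939] [-44.0546 -45.6469] [15.049  30.4943] 55.95406723022461
[   40    64   149   147 14116] [-25.4757 -18.9707] [44.278  43.3106] 75.3236083984375
[   84   113   231   175 10489] [-0.3692 -0.1153] [12.351 78.142] 55.41602325439453
```

```bash
cat >> h.py <<'E'
def rail(a,s,c,half=.07):
    """find rail tops in a patch about c: prints centre, shelf-x heading mod 180"""
    o=ortho(a,s,c,.068,half,.0004)
    m=cv2.inRange(cv2.cvtColor(o,cv2.COLOR_BGR2HSV),(22,90,190),(35,255,255))
    n,l,st,ce=cv2.connectedComponentsWithStats(m)
    for i in range(1,n):
        if st[i,4]<500: continue
        (u,v),(w,h),an=cv2.minAreaRect(np.argwhere(l==i)[:,::-1].astype(np.float32))
        if w>h: w,h,an=h,w,an-90
        t=np.radians(an);hd=np.degrees(np.arctan2(-np.cos(t),-np.sin(t)))%180
        x,y=c[0]-(v*.0004-half),c[1]-(u*.0004-half)
        print(("RAIL" if 70<h*.4<86 and 9<w*.4<17 else "    "),"c %.4f %.4f"%(x,y),"size %.1f %.1f"%(w*.4,h*.4),"head %.1f"%hd)
E
python3 -m creep '[[0,-0.1,2,-0.5],[0,0,3,0],[0,0,2,0],[0,0,0.8,0],[0,0,0,0]]' 
python3 -m creep '[[0,0,0,0],[0,0,0,0],[0,0,0,0],[0,0,0,0],[0,0,0,0],[0,0,0,0]]' 1
python3 - <<'E'
from h import *
go([.4858,-.1376,.06],-3.2)
E
```

```text
clock: 26.08
tcp_pos: [0.4943, -0.3968, 0.0429]
eef_rot: [-0.0, 0.465, 0.885, -0.0]
force: [0.2, 0.3, -0.2]
gripper_width: 0.0853
finger_force: 0.0
clock: 26.82
tcp_pos: [0.4945, -0.3971, 0.0437]
eef_rot: [0.0, 0.465, 0.885, -0.0]
force: [-0.7, 0.0, 5.2]
gripper_width: 0.0126
finger_force: 59.5
tcp [ 0.4945 -0.3971  0.0437] yaw 34.53 tilt 0.04 | move cm [21.874  13.994  -1.6409] spin 37.725650993224114 q7 1.86 t 26.82
```

```bash
python3 -m creep '[[0,0,-1,0],[0,0,-2,0],[2.5,1.6,0,0],[4,2.6,0,0],[4,2.6,0,0],[4,2.6,0,0],[4,2.6,0,0],[3.4,2,0,0]]' 
python3 -m creep '[[0,0,0,7],[0,0,0,8],[0,0,0,8],[0,0,0,8],[0,0,0,6.7],[0,0,0,0]]'
python3 - <<'E'
from h import *
s,a=snap("wrist","w10.png");go([.4858,-.1376,.06],-3.2,s)
print(s["force"],s["torque"],s["gripper_width"])
E
```

```text
clock: 27.82
tcp_pos: [0.486, -0.1346, 0.0741]
eef_rot: [0.0, 0.465, 0.885, 0.001]
force: [0.8, 0.3, -2.7]
gripper_width: 0.0132
finger_force: 58.7
clock: 28.58
tcp_pos: [0.486, -0.1366, 0.0739]
eef_rot: [0.0, 0.726, 0.688, 0.0]
force: [0.2, 0.6, -3.4]
gripper_width: 0.0127
finger_force: 58.8
tcp [ 0.486  -0.1366  0.0739] yaw -3.06 tilt 0.04 | move cm [-0.0962 -0.0127  1.3881] spin 0.13839710954101747 q7 0.98 t 28.57
[ 0.2291  0.6275 -3.4092] [-0.0881  0.0835  0.0084] 0.012734508570919888
```

```bash
python3 -m creep '[[-0.2,0,1.5,0],[0,0,1.4,0],[0,0,0,0],[0,0,0,0]]' 
python3 - <<'E'
from h import *
s=observe();go([.5507,-.1424,.0437],-3.2,s);print(s["force"],s["torque"])
b=eyes.capture("top");cv2.imwrite("pics/t11.png",b[:,:,::-1])
E
python3 -m creep '[[0,1,0,0],[0,1,0,0],[0,0.5,0,0],[0,0,0,0]]' 
python3 - <<'E'
from h import *
s=observe();go([.5507,-.1424,.0437],-3.2,s);print(s["force"],s["torque"])
E
```

```text
clock: 29.12
tcp_pos: [0.4851, -0.139, 0.0436]
eef_rot: [-0.0, 0.726, 0.687, -0.0]
force: [-0.8, 0.1, -4.0]
gripper_width: 0.0132
finger_force: 60.6
tcp [ 0.4851 -0.139   0.0436] yaw -3.17 tilt 0.06 | move cm [ 0.0227  6.5681 -0.0199] spin 0.0331122879914858 q7 1.02 t 29.12
[-0.8203  0.0882 -4.0159] [-0.0043  0.0667 -0.0271]
clock: 29.68
tcp_pos: [0.511, -0.1403, 0.0442]
eef_rot: [0.0, 0.726, 0.688, -0.0]
force: [-0.0, -0.7, -2.4]
gripper_width: 0.0127
finger_force: 60.6
tcp [ 0.511  -0.1403  0.0442] yaw -3.13 tilt 0.02 | move cm [0.0093 3.9777 0.0524] spin 0.07461828514612989 q7 0.99 t 29.68
[-0.034  -0.7389 -2.3832] [0.0128 0.1541 0.0394]
```

```bash
python3 -m creep '[[0,0.8,0,0],[0,0.7,0,0],[0,0.5,0,0],[0,0,0,0]]' 
python3 -m creep '[[0,0.5,0,0],[0,0.4,0,0],[0,0,0,0]]' 
python3 - <<'E'
from h import *
s=observe();go([.5507,-.1424,.0437],-3.2,s);print(s["force"],s["torque"])
E
```

```text
clock: 30.18
tcp_pos: [0.5309, -0.1415, 0.0443]
eef_rot: [0.0, 0.726, 0.687, -0.0]
force: [-0.1, 0.1, -2.6]
gripper_width: 0.0127
finger_force: 60.6
clock: 30.55
tcp_pos: [0.5398, -0.1419, 0.0443]
eef_rot: [0.0, 0.726, 0.687, 0.0]
force: [-0.3, 0.0, -3.0]
gripper_width: 0.0125
finger_force: 60.6
tcp [ 0.5398 -0.1419  0.0443] yaw -3.14 tilt 0.02 | move cm [0.0103 1.0902 0.0558] spin 0.06263942363196406 q7 0.96 t 30.55
[-0.2669  0.03   -2.9615] [-0.0117  0.0664  0.0509]
```

Going in freely. Final 9 mm, slowly.

```bash
python3 -m creep '[[0,0.3,0,0],[0,0.2,0,0],[0,0.2,0,0],[0,0,0,0]]' 
python3 -m creep '[[0,0.15,0,0],[0,0.1,0,0],[0,0,0,0]]' 
python3 - <<'E'
from h import *
s=observe();go([.5507,-.1424,.0437],-3.2,s);print(s["force"],s["torque"])
E
```

```text
clock: 31.05
tcp_pos: [0.5453, -0.1422, 0.0438]
eef_rot: [-0.001, 0.726, 0.687, -0.001]
force: [-3.5, 0.5, -2.9]
gripper_width: 0.0128
finger_force: 60.7
clock: 31.42
tcp_pos: [0.5477, -0.1423, 0.0439]
eef_rot: [-0.001, 0.726, 0.687, -0.001]
force: [-6.1, -0.2, -3.0]
gripper_width: 0.0129
finger_force: 60.7
tcp [ 0.5477 -0.1423  0.0439] yaw -3.17 tilt 0.14 | move cm [0.0085 0.2978 0.0172] spin 0.028586198174224364 q7 0.95 t 31.43
[-6.0827 -0.1658 -3.0189] [ 0.1247  1.3359 -0.0173]
```

```bash
python3 -m creep '[[0,0,0,0],[0,0,0,0],[0,0,0,0],[0,0,-2,0],[0,0,-4,0],[0,0,-5,0],[0,0,-5,0],[0,0,0,0]]' -1
python3 - <<'E'
from h import *
s,a=snap("wrist","w12.png");go([.40,.27,.25],-3.2,s)
rail(a,s,(.546,-.142))
E
```

```text
clock: 32.42
tcp_pos: [0.551, -0.1438, 0.209]
eef_rot: [0.003, 0.726, 0.687, 0.003]
force: [0.4, -0.4, -0.1]
gripper_width: 0.0855
finger_force: 0.0
tcp [ 0.551  -0.1438  0.209 ] yaw -3.19 tilt 0.46 | move cm [ 40.4729 -17.3411  -4.2637] spin 0.0144836302710587 q7 0.78 t 32.42
     c 0.6062 -0.1360 size 3.8 31.3 head 177.3
     c 0.5793 -0.1408 size 30.2 33.9 head 35.8
     c 0.5705 -0.1237 size 11.5 16.9 head 163.1
     c 0.5638 -0.1406 size 11.0 21.3 head 14.0
RAIL c 0.5463 -0.1400 size 11.1 77.5 head 177.6
```

```bash
python3 -m creep '[[2,-1,-1,0],[4,-2,-1,0],[5,-2,-1,0],[5,-2,-1,0],[5,-2,0,0],[5,-2,0,0],[5,-2,0,0],[5,-2,0,0]]'
python3 -m creep '[[3,-2,0,0],[1.5,-0.3,0,0],[0,0,0,0],[0,0,0,0]]'
python3 - <<'E'
from h import *
s,a=snap("wrist","w13.png");go([.37,.29,.25],-3.2,s)
rail(a,s,(.37,.29)); print(); rail(a,s,(.50,.41))
E
```

```text
clock: 33.48
tcp_pos: [0.4175, 0.227, 0.2438]
eef_rot: [-0.001, 0.726, 0.687, -0.0]
force: [0.7, -0.2, -0.2]
gripper_width: 0.085
finger_force: 0.0
clock: 33.98
tcp_pos: [0.3992, 0.2699, 0.2443]
eef_rot: [0.0, 0.727, 0.686, -0.0]
force: [0.4, -0.1, 1.0]
gripper_width: 0.0854
finger_force: 0.0
tcp [0.3992 0.2699 0.2443] yaw -3.32 tilt 0.02 | move cm [ 1.839  -3.0322 -0.5745] spin -0.11824675563764231 q7 -0.09 t 33.98
     c 0.4297 0.3001 size 16.1 32.8 head 1.2
     c 0.3923 0.2969 size 38.5 46.2 head 33.7
RAIL c 0.3603 0.2936 size 11.8 77.8 head 1.6

     c 0.5158 0.4222 size 15.6 31.6 head 0.0
     c 0.4788 0.4183 size 37.9 43.1 head 31.8
     c 0.4542 0.4214 size 11.6 60.4 head 0.0
```

```bash
python3 -m creep '[[2.2,-4,3,0],[0,0,4,-5],[0,0,4,0],[0,0,1,0],[0,0,0,0]]'
python3 - <<'E'
from h import *
s,a=snap("wrist","w14.png");go([.3603,.2936,.043],1.6,s)
rail(a,s,(.36,.29))
E
```

```text
clock: 34.65
tcp_pos: [0.3608, 0.2948, 0.1248]
eef_rot: [0.0, 0.697, 0.717, 0.0]
force: [0.6, -0.1, 0.7]
gripper_width: 0.0856
finger_force: 0.0
tcp [0.3608 0.2948 0.1248] yaw 1.70 tilt 0.03 | move cm [-0.1128 -0.0584  8.1753] spin 0.09687987703748036 q7 0.04 t 34.65
     c 0.4220 0.3058 size 14.5 30.4 head 1.9
     c 0.3917 0.2922 size 14.8 21.5 head 66.5
     c 0.3603 0.2812 size 9.8 51.4 head 1.3
```

```bash
python3 -m creep '[[-0.1,-0.05,2,0],[0,0,3,0],[0,0,2.2,0],[0,0,0.9,0],[0,0,0,0]]' 
python3 -m creep '[[0,0,0,0],[0,0,0,0],[0,0,0,0],[0,0,0,0],[0,0,0,0],[0,0,0,0]]' 1
python3 - <<'E'
from h import *
go([.4937,.0010,.07],-3.2)
E
```

```text
clock: 35.33
tcp_pos: [0.36, 0.2948, 0.0439]
eef_rot: [0.0, 0.696, 0.718, 0.0]
force: [0.2, 0.3, -0.4]
gripper_width: 0.0853
finger_force: 0.0
clock: 36.08
tcp_pos: [0.3593, 0.2949, 0.0436]
eef_rot: [-0.0, 0.696, 0.718, 0.0]
force: [-1.3, 0.3, 5.2]
gripper_width: 0.0132
finger_force: 59.7
tcp [0.3593 0.2949 0.0436] yaw 1.84 tilt 0.04 | move cm [-29.8006  12.489   -2.6679] spin 5.04296783272018 q7 0.18 t 36.08
```

```bash
python3 -m creep '[[0,0,-1,0],[0,0,-2,0],[-2,1.2,0,0],[-4,2,0,0],[-5,2,0,0],[-5,2,0,0],[-5,2,0,0],[-5,2,0,0]]' 
python3 -m creep '[[-3.8,1.3,0,0],[0,0,0,5],[0,0,0,0],[0,0,0,0]]'
python3 - <<'E'
from h import *
s=observe();go([.4937,.0019,.044],-3.2,s)
print(s["force"],s["torque"],s["gripper_width"])
E
```

```text
clock: 37.08
tcp_pos: [0.4799, 0.0369, 0.0735]
eef_rot: [-0.0, 0.696, 0.718, -0.0]
force: [1.2, 0.1, -3.3]
gripper_width: 0.0129
finger_force: 58.8
clock: 37.58
tcp_pos: [0.4935, 0.0016, 0.0732]
eef_rot: [-0.0, 0.725, 0.688, -0.0]
force: [-0.6, 0.6, -2.8]
gripper_width: 0.0133
finger_force: 58.9
tcp [0.4935 0.0016 0.0732] yaw -3.01 tilt 0.04 | move cm [0.0342 0.021  2.9161] spin 0.19043024676223297 q7 0.68 t 37.58
[-0.5515  0.6458 -2.7678] [ 0.0326  0.0589 -0.0055] 0.01327168267214688
```

```bash
python3 -m creep '[[0,0,1.5,0.2],[0,0,1.4,0],[0,0,0,0],[0,1,0,0],[0,1,0,0],[0,0.5,0,0],[0,0,0,0]]' 
python3 - <<'E'
from h import *
s=observe();go([.5586,-.0017,.0436],-3.2,s);print(s["force"],s["torque"])
E
python3 -m creep '[[0,0.8,0,0],[0,0.7,0,0],[0,0.5,0,0],[0,0,0,0]]' 
python3 - <<'E'
from h import *
s=observe();go([.5586,-.0017,.0436],-3.2,s);print(s["force"],s["torque"])
E
```

```text
clock: 38.45
tcp_pos: [0.5192, -0.0008, 0.0442]
eef_rot: [0.0, 0.727, 0.686, -0.0]
force: [-0.3, -0.4, -3.7]
gripper_width: 0.0131
finger_force: 60.8
tcp [ 0.5192 -0.0008  0.0442] yaw -3.35 tilt 0.02 | move cm [0.1372 3.9341 0.0605] spin -0.14614344808219926 q7 0.71 t 38.45
[-0.2711 -0.4441 -3.6524] [ 0.0086  0.046  -0.0008]
clock: 38.95
tcp_pos: [0.5392, -0.0019, 0.0443]
eef_rot: [0.0, 0.727, 0.686, 0.0]
force: [-0.4, -0.4, -3.5]
gripper_width: 0.0129
finger_force: 60.8
tcp [ 0.5392 -0.0019  0.0443] yaw -3.35 tilt 0.02 | move cm [0.1334 1.9357 0.0682] spin -0.14936585046109485 q7 0.69 t 38.95
[-0.3539 -0.418  -3.4684] [-0.0252  0.0853  0.0711]
```

```bash
python3 -m creep '[[0.05,0.5,0,0],[0.05,0.4,0,0],[0,0.2,0,0],[0,0.2,0,0],[0,0.15,0,0],[0,0,0,0]]' 
python3 - <<'E'
from h import *
s=observe();go([.5586,-.0017,.0436],-3.2,s);print(s["force"],s["torque"])
E
```

```text
clock: 39.7
tcp_pos: [0.5524, -0.0011, 0.0439]
eef_rot: [-0.001, 0.727, 0.686, -0.0]
force: [-3.1, 3.3, -3.9]
gripper_width: 0.0132
finger_force: 60.9
tcp [ 0.5524 -0.0011  0.0439] yaw -3.33 tilt 0.12 | move cm [-0.0195  0.6209  0.0324] spin -0.1271513079352644 q7 0.68 t 39.70
[-3.1142  3.3126 -3.8892] [0.7431 0.9201 0.271 ]
```

```bash
python3 -m creep '[[0.06,0.2,0,0],[0,0.2,0,0],[0,0.1,0,0],[0,0,0,0]]' 
python3 - <<'E'
from h import *
s=observe();go([.5586,-.0017,.0436],-3.2,s);print(s["force"],s["torque"])
E
```

```text
clock: 40.2
tcp_pos: [0.5561, -0.0012, 0.0435]
eef_rot: [-0.002, 0.728, 0.686, -0.001]
force: [-5.6, 2.7, -2.8]
gripper_width: 0.013
finger_force: 60.8
tcp [ 0.5561 -0.0012  0.0435] yaw -3.36 tilt 0.26 | move cm [-0.0325  0.2534 -0.011 ] spin -0.15753925693010729 q7 0.68 t 40.20
[-5.6446  2.7146 -2.8279] [0.5327 1.4781 0.2255]
```

Sprung pads engaged (5.6 N). Release and go for the third shelf.

```bash
python3 -m creep '[[0,0,0,0],[0,0,0,0],[0,0,0,0],[0,0,-2,0],[0,0,-4,0],[0,0,-5,0],[0,0,-5,0],[0,0,0,0]]' -1
python3 - <<'E'
from h import *
s,a=snap("wrist","w15.png");go([.47,.35,.25],-3.2,s)
rail(a,s,(.554,-.002));rail(a,s,(.546,-.142))
E
```

```text
clock: 41.2
tcp_pos: [0.5607, -0.0022, 0.2089]
eef_rot: [0.002, 0.728, 0.686, 0.003]
force: [0.6, -0.2, -0.4]
gripper_width: 0.0854
finger_force: 0.0
tcp [ 0.5607 -0.0022  0.2089] yaw -3.39 tilt 0.46 | move cm [ 34.6275 -11.1068  -4.1433] spin -0.19366295465640349 q7 0.51 t 41.20
     c 0.5875 -0.0084 size 14.7 22.0 head 93.7
RAIL c 0.5538 -0.0016 size 10.5 76.8 head 178.3
     c 0.5812 -0.1316 size 11.5 20.7 head 69.0
     c 0.5473 -0.1156 size 10.2 30.2 head 178.2
```

```bash
python3 -m creep '[[2,-1,-1,0],[4,-1,-1,0],[5,-1,-1,0],[5,-2,-1,0],[5,-2,0,0],[5,-2,0,0],[5,-2,0,0],[3.6,-0.1,0,0]]'
python3 -m creep '[[0,0,0,0],[0,0,0,0],[0,0,0,0]]'
python3 - <<'E'
from h import *
s,a=snap("wrist","w16.png");go([.48,.40,.25],-3.2,s)
rail(a,s,(.49,.41))
E
```

```text
clock: 42.25
tcp_pos: [0.4654, 0.3533, 0.243]
eef_rot: [-0.0, 0.726, 0.687, -0.001]
force: [0.1, -0.4, 0.5]
gripper_width: 0.0856
finger_force: 0.0
clock: 42.62
tcp_pos: [0.468, 0.349, 0.2442]
eef_rot: [-0.0, 0.728, 0.685, -0.0]
force: [-0.4, 0.1, -0.6]
gripper_width: 0.085
finger_force: 0.0
tcp [0.468  0.349  0.2442] yaw -3.52 tilt 0.02 | move cm [ 5.166   0.8812 -0.5807] spin -0.31617569762275366 q7 -0.11 t 42.62
     c 0.5218 0.4292 size 15.6 32.0 head 0.0
     c 0.4870 0.4294 size 44.1 46.0 head 4.4
RAIL c 0.4545 0.4298 size 11.9 77.2 head 179.6
```

```bash
python3 -m creep '[[4,-0.8,3,0],[4,-1,4,-3],[0,0,4,0],[0,0,0,0],[0,0,0,0]]'
python3 - <<'E'
from h import *
s,a=snap("wrist","w17.png");go([.4545,.4298,.043],-.4,s)
rail(a,s,(.4545,.42))
E
```

```text
clock: 43.3
tcp_pos: [0.456, 0.4306, 0.136]
eef_rot: [0.0, 0.71, 0.704, 0.001]
force: [0.2, 0.7, 0.6]
gripper_width: 0.0853
finger_force: 0.0
tcp [0.456  0.4306 0.136 ] yaw -0.49 tilt 0.12 | move cm [-0.0917 -0.1648  9.3042] spin -0.08964507590498272 q7 -0.11 t 43.30
     c 0.5171 0.4398 size 14.8 30.8 head 0.0
     c 0.4841 0.4405 size 42.0 43.8 head 5.2
RAIL c 0.4543 0.4300 size 11.6 77.6 head 180.0
```

```bash
python3 -m creep '[[-0.07,-0.15,2,-0.4],[0,0,3,0],[0,0,3,0],[0,0,1.25,0],[0,0,0,0]]' 
python3 -m creep '[[0,0,0,0],[0,0,0,0],[0,0,0,0],[0,0,0,0],[0,0,0,0],[0,0,0,0]]' 1
python3 - <<'E'
from h import *
go([.5015,.1409,.075],-3.2)
E
```

```text
clock: 43.98
tcp_pos: [0.4529, 0.4304, 0.0414]
eef_rot: [0.0, 0.707, 0.707, -0.0]
force: [-0.5, -0.5, 0.7]
gripper_width: 0.0856
finger_force: 0.0
clock: 44.72
tcp_pos: [0.453, 0.431, 0.0423]
eef_rot: [-0.0, 0.707, 0.707, 0.0]
force: [-2.3, 0.3, 5.2]
gripper_width: 0.0127
finger_force: 59.7
tcp [0.453  0.431  0.0423] yaw 0.05 tilt 0.03 | move cm [-29.0118   4.823   -3.2911] spin 3.246289895161439 q7 -0.03 t 44.73
```

```bash
python3 -m creep '[[0,0,-1,0],[0,0,-2,0],[-2,0.4,0,0],[-4,0.6,0,0],[-5,0.8,0,0],[-5,0.8,0,0],[-5,0.8,0,0],[-5,0.8,0,0]]' 
python3 -m creep '[[-2.9,0.6,0,0],[0,0,0,3.2],[0,0,0,0],[0,0,0,0]]'
python3 - <<'E'
from h import *
s=observe();go([.5015,.1420,.0428],-3.2,s)
print(s["force"],s["torque"],s["gripper_width"])
E
```

```text
clock: 45.72
tcp_pos: [0.4948, 0.1679, 0.072]
eef_rot: [0.0, 0.707, 0.707, -0.0]
force: [0.6, 0.2, -4.2]
gripper_width: 0.0127
finger_force: 58.6
clock: 46.22
tcp_pos: [0.5009, 0.1417, 0.0718]
eef_rot: [-0.0, 0.726, 0.688, -0.0]
force: [-0.6, 0.8, -4.1]
gripper_width: 0.013
finger_force: 58.7
tcp [0.5009 0.1417 0.0718] yaw -3.09 tilt 0.01 | move cm [0.0296 0.06   2.8957] spin 0.10556002477173365 q7 0.45 t 46.23
[-0.5702  0.8181 -4.0621] [-0.038   0.1231 -0.0354] 0.01300906555352112
```

```bash
python3 -m creep '[[0,0,1.5,0],[0,0,1.4,0],[0,0,0,0],[0,1,0,0],[0,1,0,0],[0,0.5,0,0],[0,0,0,0]]' 
python3 - <<'E'
from h import *
s=observe();go([.5664,.1384,.0428],-3.2,s);print(s["force"],s["torque"])
E
python3 -m creep '[[0.05,0.8,0,0],[0,0.7,0,0],[0,0.5,0,0],[0,0,0,0]]' 
python3 - <<'E'
from h import *
s=observe();go([.5664,.1384,.0428],-3.2,s);print(s["force"],s["torque"])
E
```

```text
clock: 47.1
tcp_pos: [0.5267, 0.1402, 0.0427]
eef_rot: [0.0, 0.726, 0.687, -0.0]
force: [0.4, 0.4, -3.9]
gripper_width: 0.0132
finger_force: 60.4
tcp [0.5267 0.1402 0.0427] yaw -3.17 tilt 0.03 | move cm [ 0.0411  3.9761 -0.0107] spin 0.033026840796836154 q7 0.48 t 47.10
[ 0.3807  0.3656 -3.9309] [-0.0345  0.068  -0.0216]
clock: 47.6
tcp_pos: [0.5466, 0.1397, 0.0428]
eef_rot: [0.0, 0.726, 0.687, 0.0]
force: [0.1, 0.5, -2.9]
gripper_width: 0.0132
finger_force: 60.5
tcp [0.5466 0.1397 0.0428] yaw -3.16 tilt 0.02 | move cm [-0.0203  1.985  -0.0006] spin 0.03594012216838394 q7 0.47 t 47.60
[ 0.1118  0.5166 -2.8519] [ 0.0141  0.1086 -0.0272]
```

```bash
python3 -m creep '[[0,0.5,0,0],[0,0.4,0,0],[0,0.3,0,0],[0,0.3,0,0],[0,0,0,0]]' 
python3 -m creep '[[0,0.15,0,0],[0,0.1,0,0],[0,0,0,0]]' 
python3 - <<'E'
from h import *
s=observe();go([.5664,.1384,.0428],-3.2,s);print(s["force"],s["torque"])
E
```

```text
clock: 48.22
tcp_pos: [0.56, 0.1391, 0.0423]
eef_rot: [-0.001, 0.726, 0.687, -0.001]
force: [-3.1, -0.3, -2.7]
gripper_width: 0.0132
finger_force: 60.4
clock: 48.6
tcp_pos: [0.5625, 0.139, 0.0423]
eef_rot: [-0.001, 0.726, 0.687, -0.001]
force: [-4.6, -0.5, -3.3]
gripper_width: 0.013
finger_force: 60.4
tcp [0.5625 0.139  0.0423] yaw -3.15 tilt 0.15 | move cm [-0.0359  0.3958 -0.0489] spin 0.052014052646583764 q7 0.46 t 48.60
[-4.6109 -0.4856 -3.2877] [0.0737 1.4087 0.0734]
```

```bash
python3 -m creep '[[0,0.1,0,0],[0,0,0,0],[0,0,0,0]]'
python3 -m creep '[[0,0,0,0],[0,0,0,0],[0,0,0,0],[0,0,-2,0],[0,0,-5,0],[0,0,-6,0],[0,0,-6,0],[0,0,0,0]]' -1
python3 - <<'E'
from h import *
s,a=snap("wrist","w18.png");go([.3655,-.330,.25],79,s)
for c in [(.5618,.1373),(.554,-.002),(.546,-.142)]:rail(a,s,c)
a=cv2.imread("pics/w18.png")
E
```

```text
clock: 48.98
tcp_pos: [0.5632, 0.1389, 0.0423]
eef_rot: [-0.001, 0.726, 0.687, -0.001]
force: [-6.3, 1.0, -2.3]
gripper_width: 0.0126
finger_force: 60.5
clock: 49.98
tcp_pos: [0.5674, 0.1382, 0.2386]
eef_rot: [0.002, 0.727, 0.687, 0.004]
force: [0.4, -0.4, -0.5]
gripper_width: 0.0854
finger_force: 0.0
tcp [0.5674 0.1382 0.2386] yaw -3.20 tilt 0.53 | move cm [-47.8664 -17.5308  -1.4576] spin -82.202068037299 q7 0.29 t 49.98
     c 0.6309 0.0995 size 1.8 63.7 head 176.9
     c 0.6214 0.1417 size 3.5 31.3 head 177.3
     c 0.5931 0.1380 size 22.1 35.6 head 20.4
RAIL c 0.5611 0.1386 size 10.7 77.2 head 178.1
     c 0.6145 0.0146 size 3.3 31.7 head 177.0
     c 0.5863 0.0113 size 21.0 35.3 head 19.5
     c 0.5544 0.0140 size 10.6 47.3 head 177.9
```

```bash
python3 -m creep '[[-2,-1,-1,0],[-4,-1.5,0,0],[-5,-2,0,0],[-5,-2,0,0],[-5,-2,0,0],[-5,-2,0,0],[-5,-2,0,0],[-5,-2,0,0]]'
python3 -m creep '[[-5,-1.5,0,0],[-4,-1,0,0],[-2.8,-0.5,0,-7],[0,0,0,-10],[0,0,0,-10],[0,0,0,-10],[0,0,0,-10],[0,0,0,-10]]'
python3 -m creep '[[0,0,0,-10],[0,0,0,-10],[0,0,0,-5],[0,0,0,0],[0,0,0,0]]'
python3 - <<'E'
from h import *
s,a=snap("wrist","w19.png");go([.3655,-.330,.101],79,s)
a=a.astype(int)
m=((a[...,2]>215)&(a[...,1]<60)&(a[...,0]<60)).astype(np.uint8)
n,l,st,ce=cv2.connectedComponentsWithStats(m); i=1+np.argmax(st[1:,4]); print(st[i],ce[i])
cs=cv2.findContours((l==i).astype(np.uint8),0,2)[0][0][:,0]
W=np.array([p2w("wrist",u,v,.156,s)[:2] for u,v in cs])*1000
print("handle",cv2.minAreaRect(W.astype(np.float32)))
E
```

```text
clock: 51.02
tcp_pos: [0.397, -0.2142, 0.242]
eef_rot: [-0.001, 0.727, 0.687, -0.0]
force: [1.0, -0.2, 0.3]
gripper_width: 0.0853
finger_force: 0.0
clock: 52.02
tcp_pos: [0.3612, -0.3288, 0.242]
eef_rot: [-0.001, 0.308, 0.951, 0.0]
force: [-0.4, -0.5, -0.5]
gripper_width: 0.0852
finger_force: 0.0
clock: 52.65
tcp_pos: [0.3625, -0.3288, 0.2424]
eef_rot: [-0.0, 0.098, 0.995, 0.0]
force: [0.2, 0.3, -0.1]
gripper_width: 0.0852
finger_force: 0.0
tcp [ 0.3625 -0.3288  0.2424] yaw 78.71 tilt 0.06 | move cm [-0.3317 -0.0617 14.1394] spin -0.28908338670389355 q7 2.28 t 52.65
[ 300  222   32   37 1090] [315.722  240.0349]
handle ((362.91241455078125, -329.4883117675781), (20.309545516967773, 24.95248794555664), 79.45550537109375)
```

```bash
python3 -m creep '[[-0.25,-0.06,3,0],[0,0,4,0],[0,0,4,0],[0,0,2.5,0],[0,0,0.7,0],[0,0,0,0]]'; python3 -m creep '[[0,0,0,0],[0,0,0,0],[0,0,0,0],[0,0,0,0],[0,0,0,0]]' 1
python3 - <<'E'
from h import *
go([.3655,-.330,.1003],79)
E
python3 -m creep '[[0,0,-2,0],[0,0,-4,0],[0,0,-4,0],[0,0,0,0],[0,0,0,0]]';  python3 - <<'E'
from h import *
go([.6555,-.147,.19],87)
E
```

```text
clock: 53.45
tcp_pos: [0.3658, -0.3301, 0.1009]
eef_rot: [-0.0, 0.097, 0.995, -0.0]
force: [0.7, -0.6, 0.2]
gripper_width: 0.0855
finger_force: 0.0
clock: 54.08
tcp_pos: [0.3662, -0.33, 0.1012]
eef_rot: [0.0, 0.097, 0.995, 0.0]
force: [-0.8, 0.5, 5.6]
gripper_width: 0.0213
finger_force: 58.6
tcp [ 0.3662 -0.33    0.1012] yaw 78.84 tilt 0.05 | move cm [ 0.0664 -0.0168  0.0885] spin -0.16437924350744026 q7 2.52 t 54.08
clock: 54.7
tcp_pos: [0.3655, -0.3291, 0.1999]
eef_rot: [-0.0, 0.097, 0.995, 0.001]
force: [0.1, -0.6, -1.6]
gripper_width: 0.0213
finger_force: 59.1
tcp [ 0.3655 -0.3291  0.1999] yaw 78.87 tilt 0.08 | move cm [-24.9367  23.4625   0.9886] spin -8.134096614172904 q7 2.36 t 54.70
```

```bash
python3 -m creep '[[-3,2.6,0,0],[-4,4,0,0],[-4,4,0,0],[-4,4,0,0],[-4,4,0,0],[-4,4,0,0],[-1.9,0.85,0,0],[0,0,0,-10.5]]'; python3 -m creep '[[0,0,1.5,0],[0,0,1.5,0],[0,0,0,0]]';  python3 - <<'E'
from h import *
s,a=snap("wrist","w20.png");go([.6555,-.1470,.1455],89.4,s)
for c in [(.5473,-.1415),(.555,-.0015)]:
    rail(a,s,c)
t=ortho(a,s,[.61,-.14],.058,.1,.00035); u=ortho(a,s,[.6555,-.147],.058,.025,.0002)
im=np.zeros((571,800,3),np.uint8);im[:,:571]=t[:571,:571];im[:229,571:]=u[:229,10:239]
cv2.imwrite("pics/o20.png",im)
E
```

```text
clock: 55.7
tcp_pos: [0.656, -0.146, 0.1971]
eef_rot: [-0.002, 0.002, 1.0, -0.0]
force: [-1.0, 0.2, -1.2]
gripper_width: 0.0218
finger_force: 59.0
clock: 56.08
tcp_pos: [0.6539, -0.1478, 0.168]
eef_rot: [-0.002, 0.007, 1.0, 0.0]
force: [-0.1, 0.4, -1.2]
gripper_width: 0.0214
finger_force: 59.0
tcp [ 0.6539 -0.1478  0.168 ] yaw 89.21 tilt 0.26 | move cm [-0.1729  0.0774  2.2495] spin -0.19030624998042356 q7 2.10 t 56.08
     c 0.6075 -0.1448 size 3.7 30.5 head 176.8
     c 0.5866 -0.1583 size 14.4 18.3 head 79.2
     c 0.5460 -0.1470 size 10.2 63.5 head 177.3
     c 0.6241 -0.0385 size 2.0 65.3 head 177.4
     c 0.6142 -0.0221 size 4.1 30.2 head 176.6
     c 0.5899 -0.0348 size 18.6 18.9 head 123.7
RAIL c 0.5536 -0.0027 size 10.5 76.0 head 177.6
```

View pics/o20.png

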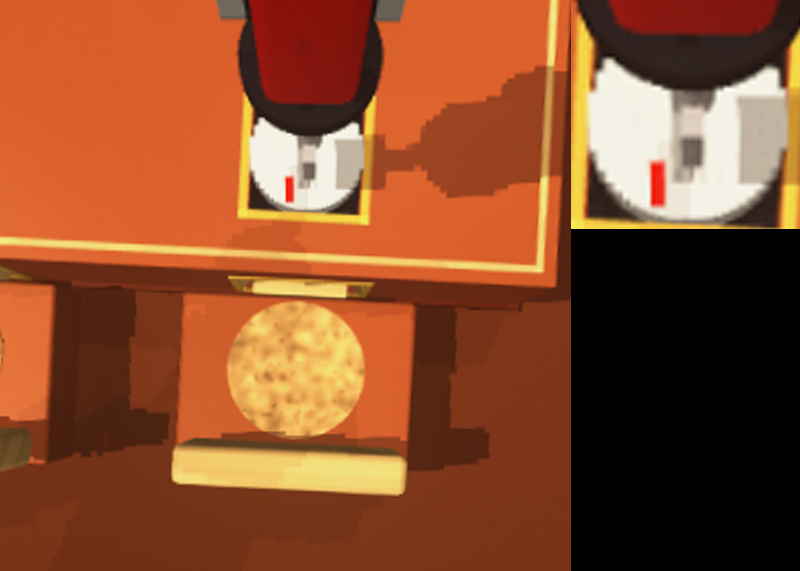

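```bash
python3 -m creep '[[-0.17,0.08,0,0],[0,0,0.7,0],[0,0,0.7,0],[0,0,0.4,0],[0,0,0.3,0],[0,0,0.15,0],[0,0,0,0]]';  python3 - <<'E'
from h import *
s=observe();go([.6555,-.147,.1445],0.5,s);print(s["force"],s["torque"])
E
```

```text
clock: 57.0
tcp_pos: [0.6573, -0.1472, 0.1482]
eef_rot: [0.0, 0.006, 1.0, 0.0]
force: [0.6, -0.1, -0.9]
gripper_width: 0.0215
finger_force: 59.0
tcp [ 0.6573 -0.1472  0.1482] yaw 89.34 tilt 0.00 | move cm [0.1784 0.0215 0.3742] spin 88.83914327021726 q7 2.11 t 57.00
[ 0.5585 -0.095  -0.9164] [ 0.0196 -0.0275 -0.0353]
```

```bash
python3 -m creep '[[0.12,0,0.3,0],[0,0,0,8],[0,0,0,8],[0,0,0,8],[0,0,0,8],[0,0,0,0]]';  python3 - <<'E'
from h import *
s=observe();go([.6555,-.147,.1445],0.5,s);print(s["force"],s["torque"])
E
python3 -m creep '[[0,0,0,7],[0,0,0,7],[0,0,0,7],[0,0,0,7],[0,0,0,0]]';  python3 - <<'E'
from h import *
s=observe();go([.6555,-.147,.1445],0.5,s);print(s["force"],s["torque"])
E
```

```text
clock: 57.75
tcp_pos: [0.6558, -0.1476, 0.1451]
eef_rot: [-0.0, 0.28, 0.96, -0.001]
force: [-1.0, -1.4, -0.8]
gripper_width: 0.021
finger_force: 59.1
tcp [ 0.6558 -0.1476  0.1451] yaw 57.42 tilt 0.07 | move cm [0.0584 0.0335 0.0589] spin 56.92178453689399 q7 1.64 t 57.75
[-0.9924 -1.4089 -0.8499] [-0.3951  0.1712  0.0784]
clock: 58.38
tcp_pos: [0.6554, -0.148, 0.1451]
eef_rot: [-0.0, 0.504, 0.864, -0.001]
force: [-1.4, -1.8, -0.7]
gripper_width: 0.0216
finger_force: 59.2
tcp [ 0.6554 -0.148   0.1451] yaw 29.52 tilt 0.11 | move cm [0.0777 0.0613 0.0575] spin 29.018926501977404 q7 1.22 t 58.38
[-1.3586 -1.8267 -0.711 ] [-0.5928  0.7201  0.1403]
```

```bash
python3 -m creep '[[0,0,0,7],[0,0,0,7],[0,0,0,7],[0,0,0,7],[0,0,0,3.5],[0,0,0,0],[0,0,0,0]]';  python3 - <<'E'
from h import *
s=observe();go([.6555,-.147,.165],0.5,s);print(s["force"],s["torque"])
E
python3 -m creep '[[0,0,-0.5,0],[0,0,-1,0],[0,0,-1,0],[0,0,0,0]]';  python3 - <<'E'
from h import *
s,a=snap("wrist","w21.png");go([.6634,-.008,.17],89.4,s)
mark(a,s,(.6555,-.147)); rail(a,s,(.5473,-.1415))
E
```

```text
clock: 59.25
tcp_pos: [0.6551, -0.1477, 0.145]
eef_rot: [-0.001, 0.72, 0.694, -0.001]
force: [-5.2, -2.1, -0.1]
gripper_width: 0.0214
finger_force: 59.2
tcp [ 0.6551 -0.1477  0.145 ] yaw -2.04 tilt 0.11 | move cm [ 0.0739  0.036  -2.0022] spin -2.5414427100831176 q7 0.74 t 59.25
[-5.2307 -2.1205 -0.1114] [-0.6785  1.5265  0.083 ]
clock: 59.75
tcp_pos: [0.6575, -0.1469, 0.172]
eef_rot: [0.001, 0.72, 0.694, 0.001]
force: [0.0, 0.4, -1.2]
gripper_width: 0.0214
finger_force: 59.3
tcp [ 0.6575 -0.1469  0.172 ] yaw -2.10 tilt 0.22 | move cm [13.9041  0.0762  0.2074] spin 88.50273642260962 q7 0.72 t 59.75
mark at mm (left=+y,down=-x) [-13.1849  -4.9494] n 478 ratio [ 3.3143 11.8803] heading cw 81.4
     c 0.5959 -0.1385 size 24.5 33.8 head 26.6
RAIL c 0.5515 -0.1428 size 10.4 70.2 head 177.3
```

```bash
python3 -m creep '[[2,0,0,0],[4,0,0,0],[4,0,0,0],[3.9,0.08,0,0],[0,0,0,-9],[0,0,0,-10],[0,0,0,-10],[0,0,0,-10]]'; python3 -m creep '[[0,0,0,-10],[0,0,0,-10],[0,0,0,-10],[0,0,0,-10],[0,0,0,-10],[0,0,0,-2.5],[0,0,0,0],[0,0,0,0]]';  python3 - <<'E'
from h import *
s=observe();go([.6634,-.0084,.1455],89.4,s)
E
```

```text
clock: 60.8
tcp_pos: [0.6618, -0.0062, 0.1697]
eef_rot: [-0.001, 0.444, 0.896, 0.0]
force: [-0.2, -0.3, -1.2]
gripper_width: 0.0211
finger_force: 59.3
clock: 61.8
tcp_pos: [0.6619, -0.0074, 0.17]
eef_rot: [-0.0, 0.006, 1.0, 0.0]
force: [-0.4, 0.2, -1.1]
gripper_width: 0.0214
finger_force: 59.3
tcp [ 0.6619 -0.0074  0.17  ] yaw 89.34 tilt 0.03 | move cm [-0.1481 -0.1034  2.4467] spin -0.057011339668875394 q7 1.90 t 61.80
```

```bash
python3 -m creep '[[-0.13,-0.08,0,0],[0,0,0.7,0],[0,0,0.7,0],[0,0,0.4,0],[0,0,0.3,0],[0,0,0.3,0],[0,0,0,0]]';  python3 - <<'E'
from h import *
s=observe();go([.6634,-.008,.1455],-2,s);print(s["force"],s["torque"])
E
```

```text
clock: 62.68
tcp_pos: [0.6649, -0.0097, 0.1501]
eef_rot: [0.002, 0.006, 1.0, 0.001]
force: [-3.7, 1.3, 19.0]
gripper_width: 0.0213
finger_force: 62.3
tcp [ 0.6649 -0.0097  0.1501] yaw 89.33 tilt 0.22 | move cm [0.1512 0.1669 0.4626] spin -88.67306463922722 q7 1.92 t 62.67
[-3.7317  1.333  19.0085] [0.1976 1.4942 0.0461]
```

```bash
python3 -m creep '[[0,0,-0.5,0],[0,0,-0.2,0],[0,0,0,0]]';  python3 - <<'E'
from h import *
s,a=snap("wrist","w22.png");go([.6634,-.008,.1455],89.4,s)
mark(a,s,(.6634,-.008))
u,v=w2p("wrist",[.6634,-.008,.058],s);print(u,v)
u,v=int(u),int(v);cv2.imwrite("pics/c22.png",cv2.resize(a[v-45:v+25,u-40:u+40],(800,700)[:1]+(600,) if 0 else (640,560),interpolation=cv2.INTER_CUBIC))
E
```

```text
clock: 63.05
tcp_pos: [0.6632, -0.0091, 0.1528]
eef_rot: [-0.0, 0.006, 1.0, -0.0]
force: [-0.5, 0.1, -1.1]
gripper_width: 0.0213
finger_force: 59.5
tcp [ 0.6632 -0.0091  0.1528] yaw 89.34 tilt 0.03 | move cm [-0.0155  0.108   0.734 ] spin -0.056775286815053505 q7 1.92 t 63.05
mark at mm (left=+y,down=-x) [-6.3078 12.4319] n 564 ratio [ 3.7258 12.5292] heading cw 179.4
318.4808288205912 235.59607426989126
```

View pics/c22.png

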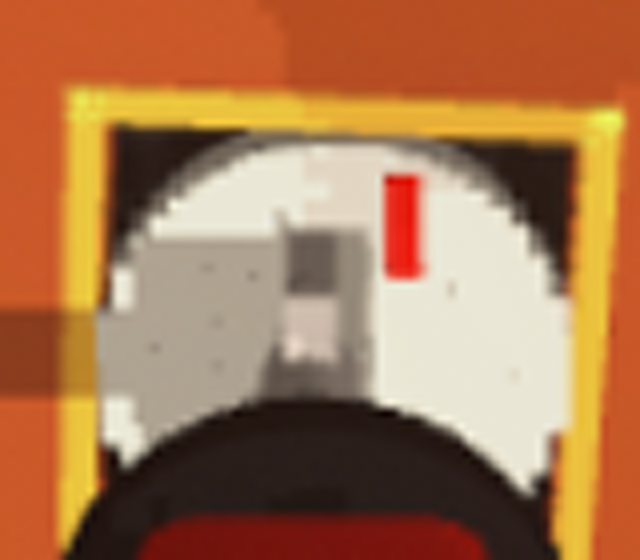

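```bash
python3 -m creep '[[0,0.2,0,0],[0,0,0,0],[0,0,0.3,0],[0,0,0.3,0],[0,0,0.1,0],[0,0,0,0]]';  python3 - <<'E'
from h import *
s=observe();go([.6634,-.008,.1455],-2,s);print(s["force"],s["torque"])
E
```

```text
clock: 63.85
tcp_pos: [0.6636, -0.0072, 0.1462]
eef_rot: [0.0, 0.006, 1.0, -0.0]
force: [0.8, 0.2, -1.2]
gripper_width: 0.0211
finger_force: 59.5
tcp [ 0.6636 -0.0072  0.1462] yaw 89.34 tilt 0.03 | move cm [ 0.0209 -0.0823  0.0729] spin -88.66241101449094 q7 1.92 t 63.85
[ 0.8056  0.1959 -1.1615] [-0.0082 -0.344  -0.0349]
```

In. Turn clockwise ~91°.

```bash
python3 -m creep '[[0,0,0.1,8],[0,0,0,8],[0,0,0,8],[0,0,0,8],[0,0,0,7],[0,0,0,7],[0,0,0,7],[0,0,0,7]]';  python3 - <<'E'
from h import *
s=observe();go([.6634,-.008,.1455],0.5,s);print(s["force"],s["torque"])
E
python3 -m creep '[[0,0,0,7],[0,0,0,7],[0,0,0,7],[0,0,0,7],[0,0,0,3.4],[0,0,0,0],[0,0,0,0]]';  python3 - <<'E'
from h import *
s=observe();go([.6634,-.008,.165],0.5,s);print(s["force"],s["torque"])
E
python3 -m creep '[[0,0,-0.5,0],[0,0,-1,0],[0,0,-1,0],[0,0,0,0]]';  python3 - <<'E'
from h import *
s,a=snap("wrist","w23.png");go([.6712,.1325,.17],89.4,s)
mark(a,s,(.6634,-.0075)); rail(a,s,(.555,-.002))
E
```

```text
clock: 64.85
tcp_pos: [0.6626, -0.0088, 0.1456]
eef_rot: [-0.0, 0.507, 0.862, -0.001]
force: [-1.3, -2.5, 1.2]
gripper_width: 0.0216
finger_force: 59.6
tcp [ 0.6626 -0.0088  0.1456] yaw 29.09 tilt 0.15 | move cm [0.0329 0.1127 0.0079] spin 28.591221841298164 q7 1.02 t 64.85
[-1.3446 -2.4636  1.1543] [-0.772   0.6624  0.2067]
clock: 65.72
tcp_pos: [0.6621, -0.0084, 0.1451]
eef_rot: [-0.001, 0.72, 0.694, -0.001]
force: [-3.8, -4.3, 1.9]
gripper_width: 0.0212
finger_force: 59.6
tcp [ 0.6621 -0.0084  0.1451] yaw -2.03 tilt 0.18 | move cm [ 0.041   0.1222 -1.9889] spin -2.529219809912206 q7 0.55 t 65.72
[-3.7829 -4.3271  1.8547] [-1.0158  1.3964  0.0542]
clock: 66.22
tcp_pos: [0.6647, -0.0066, 0.1719]
eef_rot: [0.001, 0.719, 0.695, 0.002]
force: [0.1, -0.1, -0.6]
gripper_width: 0.0213
finger_force: 59.4
tcp [ 0.6647 -0.0066  0.1719] yaw -2.00 tilt 0.20 | move cm [13.9227  0.1625  0.2075] spin 88.59502972172157 q7 0.53 t 66.22
mark at mm (left=+y,down=-x) [-13.352   -4.4315] n 496 ratio [ 3.3676 12.3715] heading cw 82.5
     c 0.6020 0.0008 size 21.3 34.0 head 23.6
     c 0.5588 -0.0064 size 10.2 63.5 head 177.3
```

```bash
python3 -m creep '[[2,0,0,0],[4,0,0,0],[4,0,0,0],[3.9,0.1,0,0],[0,0,0,-9],[0,0,0,-10],[0,0,0,-10],[0,0,0,-10]]'; python3 -m creep '[[0,0,0,-10],[0,0,0,-10],[0,0,0,-10],[0,0,0,-10],[0,0,0,-10],[0,0,0.7,-2.5],[0,0,0.7,0],[0,0,0,0]]';  python3 - <<'E'
from h import *
s,a=snap("wrist","w24.png");go([.6712,.1325,.1455],89.4,s)
mark(a,s,(.6712,.1325))
E
```

```text
clock: 67.28
tcp_pos: [0.669, 0.134, 0.1696]
eef_rot: [-0.001, 0.443, 0.896, 0.0]
force: [-0.5, -0.5, -1.7]
gripper_width: 0.0214
finger_force: 59.4
clock: 68.28
tcp_pos: [0.6687, 0.1327, 0.1552]
eef_rot: [-0.001, 0.005, 1.0, -0.0]
force: [-1.0, 0.3, -1.0]
gripper_width: 0.0217
finger_force: 59.4
tcp [0.6687 0.1327 0.1552] yaw 89.45 tilt 0.10 | move cm [-0.2492 -0.0153  0.967 ] spin 0.04533396801495826 q7 1.71 t 68.28
mark at mm (left=+y,down=-x) [-5.9103 12.9461] n 542 ratio [ 3.6328 12.4487] heading cw 0.5
```

```bash
python3 -m creep '[[-0.22,0.02,0,0],[0,0,0,0],[0,0,0.3,0],[0,0,0.3,0],[0,0,0,0]]';  python3 - <<'E'
from h import *
s=observe();go([.6712,.1325,.1455],89.4,s);print(s["force"],s["torque"])
E
```

```text
clock: 68.95
tcp_pos: [0.6714, 0.1319, 0.1499]
eef_rot: [-0.0, 0.005, 1.0, -0.0]
force: [0.5, -0.7, -1.6]
gripper_width: 0.0212
finger_force: 59.4
tcp [0.6714 0.1319 0.1499] yaw 89.44 tilt 0.03 | move cm [0.0221 0.0609 0.4376] spin 0.03809801116987899 q7 1.72 t 68.95
[ 0.5149 -0.6682 -1.566 ] [-0.0321 -0.031  -0.0052]
```

```bash
python3 -m creep '[[0,0.06,0.2,0],[0,0,0.2,0],[0,0,0.1,0],[0,0,0,0]]';  python3 - <<'E'
from h import *
s=observe();go([.6712,.1325,.1455],-2,s);print(s["force"],s["torque"])
E
```

```text
clock: 69.45
tcp_pos: [0.6716, 0.1325, 0.1452]
eef_rot: [-0.0, 0.005, 1.0, -0.0]
force: [-0.8, 0.4, -1.1]
gripper_width: 0.0214
finger_force: 59.4
tcp [0.6716 0.1325 0.1452] yaw 89.44 tilt 0.01 | move cm [ 0.0383  0.0019 -0.0334] spin -88.56344041390048 q7 1.72 t 69.45
[-0.7819  0.3881 -1.096 ] [ 0.0185 -0.0043  0.0203]
```

```bash
python3 -m creep '[[0,0,0,8],[0,0,0,8],[0,0,0,8],[0,0,0,8],[0,0,0,7],[0,0,0,7],[0,0,0,7],[0,0,0,7]]';  python3 - <<'E'
from h import *
s=observe();go([.6712,.1325,.1455],0.5,s);print(s["force"],s["torque"])
E
python3 -m creep '[[0,0,0,7],[0,0,0,7],[0,0,0,7],[0,0,0,7],[0,0,0,3.5],[0,0,0,0],[0,0,0,0]]';  python3 - <<'E'
from h import *
s=observe();go([.6712,.1325,.165],0.5,s);print(s["force"],s["torque"])
E
python3 -m creep '[[0,0,-0.5,0],[0,0,-1.5,0],[0,0,-3,0],[0,0,0,0]]';  python3 - <<'E'
from h import *
s,a=snap("wrist","w25.png");go([.3655,-.330,.20],79,s)
for c in [(.6555,-.147),(.6634,-.0075),(.6712,.1325)]:
  try: mark(a,s,c)
  except Exception: print("none")
rail(a,s,(.563,.138))
E
```

```text
clock: 70.45
tcp_pos: [0.6705, 0.1308, 0.1454]
eef_rot: [-0.001, 0.506, 0.862, -0.002]
force: [-3.5, -2.1, 1.0]
gripper_width: 0.0211
finger_force: 59.7
tcp [0.6705 0.1308 0.1454] yaw 29.20 tilt 0.20 | move cm [ 0.1127  0.1424 -0.0124] spin 28.696505319613905 q7 0.82 t 70.45
[-3.5278 -2.1459  1.0048] [-0.8931  1.1338  0.1433]
clock: 71.32
tcp_pos: [0.6698, 0.1313, 0.1449]
eef_rot: [-0.001, 0.72, 0.694, -0.002]
force: [-5.0, -1.6, 0.7]
gripper_width: 0.0215
finger_force: 59.7
tcp [0.6698 0.1313 0.1449] yaw -2.08 tilt 0.29 | move cm [ 0.1259  0.131  -2.0139] spin -2.5786648084196173 q7 0.34 t 71.33
[-4.9786 -1.5992  0.6827] [-0.7605  1.4343  0.079 ]
clock: 71.82
tcp_pos: [0.6743, 0.1328, 0.1993]
eef_rot: [0.002, 0.719, 0.694, 0.003]
force: [-0.8, -0.2, -0.9]
gripper_width: 0.0212
finger_force: 59.5
tcp [0.6743 0.1328 0.1993] yaw -2.03 tilt 0.45 | move cm [-47.3448 -29.2182  -0.385 ] spin -81.02704537896545 q7 0.31 t 71.83
none
mark at mm (left=+y,down=-x) [0. 0.] n 31428 ratio [50.0104 50.0104] heading cw 0.0
mark at mm (left=+y,down=-x) [-13.2102  -4.0801] n 392 ratio [ 2.8054 11.6053] heading cw 80.9
     c 0.6102 0.1391 size 25.1 33.2 head 36.2
RAIL c 0.5664 0.1402 size 10.7 77.2 head 177.4
```

```bash
python3 -m creep '[[-2,-1,-0.3,0],[-4,-2.5,0,0],[-5,-3,0,0],[-5,-3,0,0],[-5,-3,0,0],[-5,-3,0,0],[-5,-3,0,0],[-5,-3,0,0]]'
python3 -m creep '[[-5,-3,0,0],[-4,-3,0,0],[-2.3,-1.7,0,-6],[0,0,0,-10],[0,0,0,-10],[0,0,0,-10],[0,0,0,-10],[0,0,0,-10]]'
python3 -m creep '[[0,0,0,-10],[0,0,0,-10],[0,0,0,-5],[0,0,0,0],[0,0,0,0]]'
python3 - <<'E'
from h import *
s,a=snap("wrist","w26.png");go([.3655,-.330,.1012],79,s)
E
```

```text
clock: 72.88
tcp_pos: [0.441, -0.2211, 0.1978]
eef_rot: [-0.0, 0.72, 0.694, 0.0]
force: [0.8, -0.7, -0.9]
gripper_width: 0.0215
finger_force: 59.5
clock: 73.88
tcp_pos: [0.3609, -0.3295, 0.1976]
eef_rot: [-0.001, 0.307, 0.952, 0.0]
force: [-0.2, -0.5, -1.0]
gripper_width: 0.0212
finger_force: 59.4
clock: 74.5
tcp_pos: [0.3619, -0.3297, 0.198]
eef_rot: [-0.0, 0.098, 0.995, 0.0]
force: [-0.6, -0.2, -1.0]
gripper_width: 0.0214
finger_force: 59.4
tcp [ 0.3619 -0.3297  0.198 ] yaw 78.81 tilt 0.04 | move cm [-0.3645  0.0342  9.6766] spin -0.1921604851676193 q7 2.36 t 74.50
```

```bash
python3 -m creep '[[-0.36,0.03,0,0],[0,0,0.5,0],[0,0,2,0],[0,0,2,0],[0,0,2,0],[0,0,2,0],[0,0,1.1,0],[0,0,0,0]]'
python3 - <<'E'
from h import *
s=observe();go([.3655,-.330,.1012],79,s);print(s["force"])
E
```

```text
clock: 75.55
tcp_pos: [0.3663, -0.3303, 0.1019]
eef_rot: [-0.0, 0.097, 0.995, -0.0]
force: [0.2, 0.2, -0.4]
gripper_width: 0.0215
finger_force: 59.5
tcp [ 0.3663 -0.3303  0.1019] yaw 78.92 tilt 0.03 | move cm [0.082  0.0189 0.071 ] spin -0.08175195972970073 q7 2.51 t 75.55
[ 0.1932  0.2394 -0.4205]
```

```bash
python3 -m creep '[[0,0,0.05,0],[0,0,0,0],[0,0,0,0],[0,0,0,0],[0,0,-2,0],[0,0,-4,0],[0,0,-5,0],[0,0,-4,0]]' -1
python3 -m creep '[[-3,3,-2,0],[-4,4,-3,0],[-3,3,-2,0],[0,0,0,0],[0,0,0,0]]'
python3 - <<'E'
from h import *
s,a=snap("wrist","w27.png");print(s["tcp_pos"])
for c in [(.6555,-.147),(.6634,-.0075),(.6712,.1325)]:
  try: mark(a,s,c)
  except Exception: print("none")
for c in [(.551,-.142),(.559,-.002),(.566,.138)]: rail(a,s,c)
b=eyes.capture("top")[:,:,::-1];t=cv2.resize(b[140:330,160:520],None,fx=1.6,fy=1.6)
cv2.imwrite("pics/f27.png",np.vstack([cv2.resize(t,(640,338)),cv2.resize(a[:240],(640,240))]))
E
```

```text
clock: 76.55
tcp_pos: [0.3664, -0.3303, 0.2535]
eef_rot: [0.001, 0.097, 0.995, -0.0]
force: [0.2, 0.6, 0.8]
gripper_width: 0.0852
finger_force: 0.0
clock: 77.18
tcp_pos: [0.4818, -0.2522, 0.3207]
eef_rot: [-0.0, 0.097, 0.995, -0.0]
force: [0.1, -0.1, -0.3]
gripper_width: 0.0854
finger_force: 0.0
[ 0.4818 -0.2522  0.3207]
none
mark at mm (left=+y,down=-x) [-14.1997  -5.5267] n 389 ratio [ 3.1797 10.3173] heading cw 78.3
mark at mm (left=+y,down=-x) [-14.4624  -5.2087] n 458 ratio [ 3.1136 12.5125] heading cw 82.6
     c 0.6175 -0.0992 size 2.1 54.5 head 177.5
     c 0.6134 -0.1748 size 1.9 73.8 head 176.8
     c 0.5694 -0.1406 size 48.6 76.9 head 177.9
     c 0.6226 -0.0018 size 2.3 139.8 head 177.1
     c 0.5766 -0.0026 size 48.4 80.5 head 177.7
     c 0.6301 0.1372 size 3.0 138.0 head 176.3
     c 0.5830 0.1060 size 37.1 43.3 head 28.7
     c 0.5685 0.1397 size 17.2 76.4 head 178.2
```

View pics/f27.png

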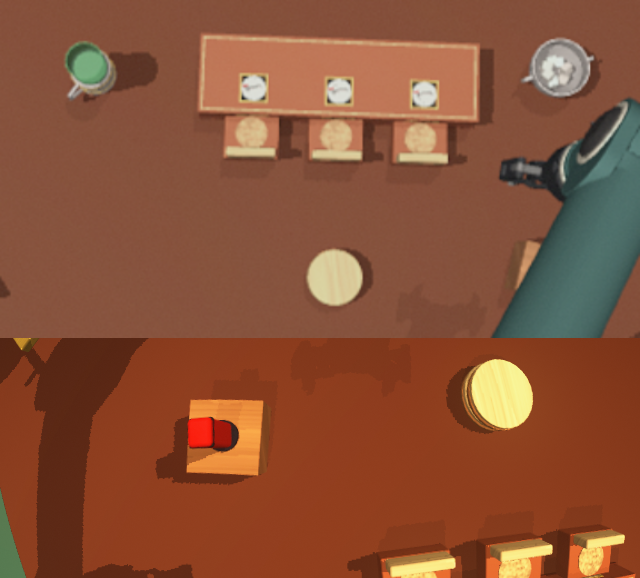

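The final picture shows all three shelves flush against the plinth (top view, about (251,135), (336,138) and (420,142)). The driver stands upright in its block (wrist view, (215,433)), and the bowl, glass and coasters are in place.

```bash
python3 -c "
from workcell import job_done
print(job_done())"
```

```text
the job is handed in; nothing more can be done
None
```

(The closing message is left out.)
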